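# Top up a spring-fed bush magazine

### The arm

A 6-joint arm with a two-finger parallel gripper is mounted at the origin on a cart in front of the work surface, level with it; the furniture and walls round the work are solid. World frame = base frame: x ahead of the robot, y to its left, z up, the work surface at z = 0. Lengths are in m, angles in rad, forces in N, time in s.
With the tool pointing down it reaches from about 0.375 to 0.9 m from the base axis. Payload 3.1 kg.
Tool frame: the origin (TCP) lies between the finger pads; the fingertips stand manip.finger_overhang ahead of it and the grasp point (between the pads) lies 5 mm behind it (manip.finger_overhang is the distance from the TCP to the fingertips, in m); z points along the fingers, y is the line along which they close (so a half turn about z gives the same grasp; the last joint's range is limited). The gripper opens to 85 mm and grips with 20 to 120 N. Pads are 22 mm wide; open, the fingers measure 114 mm over their backs; the gripper's body (76 mm by 85 mm) begins 54 mm behind the grasp point. The pads swing forward as they close: fully open they stand 13 mm farther back than shut.
Start: joints at [-1.331, 0.527, 1.433, -0, 1.181, -0.178], TCP at [0.254, -0.571, 0.245] pointing down, gripper open.
Joint ranges: [-3.08, 3.08], [-0.75, 2.2], [0.22, 2.44], [-1.43, 4.57], [0, 2.65], [-2.85, 2.85]. Speed limits (rad/s): [2.79, 2.79, 3.14, 3.14, 3.14, 3.14].

### API

Orientations are given as a unit quaternion [x, y, z, w].
In Python, from station import manip gives the robot as it stands.
- The arm moves only by the tool drive_tool, never from a script. Its argument "plan" is a list of rows, each a list of 7 numbers: the shift along the tool's x, y, z in m, then the turn, a rotation vector about the tool's x, y, z in degrees, then the opening, from -1 (shut) to 1 (fully open). In form: [[x, y, z, wx, wy, wz, gripper], ...]. A call has 1 to 10 rows; each row shifts and turns the commanded pose from where the row before left it, along the tool's axes as they then stand; what a row does not reach is not made up. A row lasts 1/10 s, in which the tool goes at most 50 mm and 8.59 degrees, less where a joint would pass 70% of its speed; a pose out of reach is approached as far as the arm can. A call is refused whole if a number of a shift passes 0.05 or a number of a turn 8.59, either way. A call with a gripper value outside its range is refused whole. The fingers move at their own pace and stop on an object; "newtons" is the grip in N (left out, the last holds). Time passes only in rows, so rows that do not move let the fingers close. It gives the time, the measured TCP pose, the force, the opening and the grip force at its end, in the units of the state.
- manip.sense(): the state, without advancing time (a new reading comes with each control period).
- manip.snapshot(name): name is "scene" or "side" or "wrist"; returns a dict with "image" (420x560x3 uint8, red, green, blue), "z_map" (420x560 float32, m along the optical axis (not along the pixel's ray), 0 where there is no reading), "fov_y" (degrees; the focal length in pixels is half the picture's height over the tangent of half this angle, whatever the lens; pixels are square), "cx", "cy" (the principal point, pixels), "extrinsics" (4x4, takes a point from camera to world coordinates); the wrist camera has in their place "mount" (4x4, takes a point from camera to tool coordinates, whose origin is the TCP and whose axes are the flange's). Camera axes: x right, y up, looking along -z (the intrinsics and any distortion apply to the point x, -y, -z); pixel columns grow to the right and rows downward; lengths in m; the calibration is good to about 2 mm. A picture is of the moment at which its call begins: read the wrist's pose just before it.
- manip.sign_off(): hands the job in; it is judged then, once.
The state is a dict: "t": time; "q": joint angles; "qd": joint speeds; "tau": joint torques, N m; "tcp_pos": TCP position; "tool_rot": TCP orientation; "force": force on the tool from outside, world axes, zero at the start; "ft_torque": the same for the moment, N m; "finger_gap": opening from 0.0 (shut) to 1.0 (fully open); "gripper_force": force on a finger pad.
Only numpy, scipy, OpenCV 4.12 (cv2) and the standard library are available. Lean on these libraries where they do the work, as an engineer would, in place of code of your own. Each camera call takes 0.05 s, during which the arm holds its last target. There are 200 camera calls.

### The job

The bush magazine on the bench is one bush short. Draw its spring-loaded follower gently back by the black lug until you feel the red plunger drop into its catch and hold, let the catch take the spring's load and take the hand away; stand the loose bronze bush in the gap between the follower and the two bushes that are already in the track; then lift the red knob to free the follower and ease it forward until its spring presses the three bushes together against the gate. Keep hold of it whenever the spring is live: the follower must never snap forward and neither the catch nor the bushes may be strained, and leave the other things on the bench where they are.

Things in the scene. Friction and masses are not known exactly. Their poses are not given: they have to be found in the camera images.
- magazine: Bush magazine, bolted down, green base 72 x 218 mm. Origin: underside, on the track's centre line; +y along the track to the gate, x across, z up. Channel 27.6 mm wide between 8 mm aluminium walls with a 3 mm bevel inside their top edges; floor at z = 10 mm, wall tops at 34 mm. A spring tube (top 22 mm) runs along the front, x -26 to -39 mm.
- gate (a point): Where the track floor meets the face of the dark gate block (top 36 mm above the bench) at the left end: magazine y = +88 mm, z = 10 mm. In the 24 mm before it the walls are only 22 mm high.
- follower: Sliding follower, 0.3 kg, 72 mm long, top 40 mm above the bench. Origin: foot of its face on the track's centre line, axes as the magazine's; magazine y = +36 mm on two bushes, +10 mm on three. A spring draws it to the gate (7 N on two bushes, 9 N on three, up to 11 N drawn back). Black pull lug 54 mm behind the face: 16 mm across the track, 24 mm along it, from 40 to 68 mm above the bench.
- knob_seat (a point): Point on the follower's top (40 mm above the bench), 22 mm behind its face, on the axis of the red plunger knob. The knob is round, 22 mm in diameter, 17 mm tall; its top is 72 mm above the bench while its 8 mm pin rides on the track floor, 64 mm once the pin has dropped into the catch. It lifts straight up, 14 mm in all, against a 4 to 6 N spring.
- catch_range (a point): Point on the track floor (magazine y = -35 mm). The catch, a dark slide with a hole 10 mm long, is set differently each time: the pin drops 8 mm into it by itself, drawn back slowly, when the follower is 34 to 64 mm back from where it starts, and is freed when lifted more than 8 mm. Once dropped the pin has 2 mm of play along the track; pulled further, it meets the hole's rigid end.
- loading_gap (a point): Point on the track floor, on the centre line (magazine y = +19 mm), for the bush: in the free space (34 mm long or more) between the bushes in the track and the parked follower.
- bush_1: Bronze bush, cylinder 26 mm in diameter, 45 mm tall, standing in the track against the gate. Origin: centre of its underside; z along its axis.
- bush_2: Same kind of bush, standing in the track behind bush_1.
- bush_new: Same kind of bush, 0.10 to 0.16 kg, standing loose on the bench behind the magazine. Origin: centre of its underside; z along its axis. In the track its top is 55 mm above the bench, 21 mm above the walls.
- hinge_pack_1: White packet of hinges, 57 x 77 x 29 mm; leave alone.
- bolt_m12_1: Lying M12 bolt, 63 mm long; leave alone.
- wrench_17: Wrench, 232 mm long; leave alone.
- wrench_13: Wrench, 184 mm long; leave alone.
- pipe_coupling: Red-brown pipe coupling, 48 mm across, 42 mm tall; leave alone.
Not all that is in view belongs to the job. What is shaped like the bush_new but green is not meant.

How it is judged:
By the outcome, as a careful person would: the job done as asked, in the order asked, and still so for the second after the job is handed in, with the robot touching nothing.
It also fails if it takes over 66 s, if anything falls off the work surface, if the arm or the gripper's body presses on something with over 40 N, if the wrist force passes 120 N, or if a joint passes its speed limit or range.

## Working session

There is one attempt and no reset: what is moved stays moved. The work goes in short steps, Python scripts to look and compute and a tool call to move; the robot and the scene stay as the last step left them, time stands still between calls to the robot, and variables do not carry over. Pictures are saved under pics/ and viewed, at most 13 in all, crops included, and the job is handed in when it is done.

Besides the shell and the picture viewer there is one more tool, called after "Emit:" as name(argument=value, ...) on one line, values as JSON. drive_tool: Moves the arm, as the interface text tells. Its arguments: {"type":"object","properties":{"plan":{"type":"array"},"newtons":{"type":"number"}},"required":["plan"]}

```bash
ls; mkdir -p pics
python3 - <<'E'
from station import manip
import cv2,numpy as np
s=manip.sense();print({k:np.round(v,3) if not isinstance(v,str) else v for k,v in s.items()});print(manip.finger_overhang)
for n in("scene","side"):
    d=manip.snapshot(n);np.save(f"{n}.npy",d,allow_pickle=True)
    cv2.imwrite(f"pics/{n}0.png",d["image"][:,:,::-1]);print(n,d["fov_y"],d["cx"],d["cy"],np.round(d["extrinsics"],3),[k for k in d])
E
```

```text
pics
{'t': np.float64(0.0), 'q': array([-1.331,  0.528,  1.434,  0.   ,  1.181, -0.179]), 'qd': array([ 0.002, -0.   , -0.001, -0.001,  0.001,  0.   ]), 'tau': array([-1.0000e-03, -4.4235e+01, -1.7803e+01, -0.0000e+00,  9.0000e-03,
        0.0000e+00]), 'tcp_pos': array([ 0.254, -0.57 ,  0.244]), 'tool_rot': array([ 0.978,  0.208, -0.   , -0.001]), 'force': array([-0.603,  0.323,  0.146]), 'ft_torque': array([ 0.007,  0.007, -0.004]), 'gripper_force': np.float64(0.0), 'finger_gap': np.float64(1.003)}
0.014
scene 54.058766555064466 278.13155359946427 210.09569998597013 [[ 0.767  0.288 -0.573  0.033]
 [-0.642  0.334 -0.691 -0.514]
 [-0.008  0.898  0.441  0.443]
 [ 0.     0.     0.     1.   ]] ['image', 'z_map', 'fov_y', 'cx', 'cy', 'extrinsics']
side 47.78960973833559 273.66940782739124 211.97162611322946 [[-0.851  0.42  -0.314  0.243]
 [-0.524 -0.693  0.495  0.513]
 [-0.01   0.586  0.81   0.775]
 [ 0.     0.     0.     1.   ]] ['image', 'z_map', 'fov_y', 'cx', 'cy', 'extrinsics']
```

View pics/scene0.png

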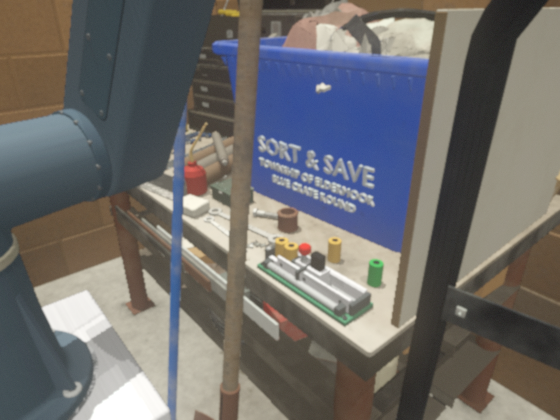

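View pics/side0.png

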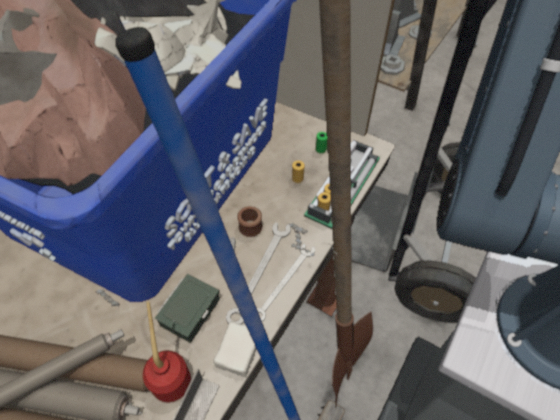

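The scene view shows the magazine at about (315,280), with the gate at its left end. The track bushes are at (282,245) and (291,252), the red knob at (304,249), the black lug at (318,260), bush_new at (334,250) and the green decoy at (375,272). The side view shows the same area around (340,180), partly hidden by the pole, with bush_new at (298,171).

```bash
cat > h.py <<'E'
import numpy as np,cv2
def cloud(d,T=None):
    T=d["extrinsics"] if T is None else T
    z=d["z_map"];h,w=z.shape;f=h/2/np.tan(np.radians(d["fov_y"]/2))
    v,u=np.mgrid[:h,:w]
    P=np.stack([(u-d["cx"])/f*z,-(v-d["cy"])/f*z,-z],-1)
    P=P@T[:3,:3].T+T[:3,3];P[z==0]=np.nan
    return P
def blobs(d,P,lo,hi,minA=15,region=None):
    hsv=cv2.cvtColor(d["image"],cv2.COLOR_RGB2HSV)
    m=cv2.inRange(hsv,np.array(lo),np.array(hi))
    if region is not None: m=m*region.astype(np.uint8)
    n,l,s,c=cv2.connectedComponentsWithStats(m)
    for i in range(1,n):
        if s[i,4]>=minA:
            p=P[l==i];p=p[~np.isnan(p[:,0])]
            if len(p): print(np.round(c[i]),s[i,4],"min",np.round(p.min(0),3),"max",np.round(p.max(0),3),"med",np.round(np.median(p,0),3))
E
python3 - <<'E'
from h import *
for n in("scene","side"):
    d=np.load(n+".npy",allow_pickle=True).item();P=cloud(d)
    with np.errstate(all='ignore'):R=(P[...,0]>.3)&(P[...,0]<.9)&(P[...,1]>-.8)&(P[...,1]<.1)&(P[...,2]>-.02)&(P[...,2]<.12)
    for nm,lo,hi in(("bronze",(12,110,70),(28,255,255)),("green",(45,90,40),(85,255,255)),("red",(0,150,60),(6,255,255)),("brown",(0,60,30),(12,150,150)),("black",(0,0,0),(180,255,45))):
        print(n,nm);blobs(d,P,lo,hi,20,R)
E
```

```text
scene bronze
[286. 248.] 324 min [ 0.447 -0.048  0.028] max [0.473 0.004 0.056] med [ 0.454 -0.025  0.051]
[334. 249.] 240 min [ 0.535 -0.074  0.005] max [ 0.559 -0.05   0.046] med [ 0.541 -0.067  0.031]
scene green
[375. 272.] 253 min [ 0.533 -0.173  0.004] max [ 0.558 -0.149  0.046] med [ 0.539 -0.166  0.033]
scene red
[304. 247.] 63 min [ 0.451 -0.078  0.067] max [ 0.469 -0.061  0.072] med [ 0.459 -0.071  0.07 ]
scene brown
[288. 223.] 232 min [0.542 0.071 0.004] max [0.573 0.1   0.042] med [0.553 0.078 0.022]
scene black
[423. 388.] 24 min [ 0.338 -0.378  0.078] max [ 0.347 -0.373  0.092] med [ 0.342 -0.376  0.085]
[407. 402.] 118 min [ 0.333 -0.374  0.041] max [ 0.339 -0.357  0.074] med [ 0.335 -0.365  0.058]
side bronze
[298. 171.] 208 min [ 0.533 -0.07   0.002] max [ 0.556 -0.046  0.05 ] med [ 0.542 -0.053  0.037]
[325. 199.] 193 min [ 0.445 -0.037  0.028] max [0.468 0.007 0.06 ] med [ 0.457 -0.003  0.056]
side green
[321. 142.] 191 min [ 0.531 -0.168  0.005] max [ 0.554 -0.145  0.05 ] med [ 0.54  -0.151  0.035]
[319. 220.] 73 min [0.427 0.011 0.005] max [0.484 0.019 0.015] med [0.453 0.016 0.009]
side red
side brown
[251. 215.] 275 min [ 0.539  0.076 -0.001] max [0.585 0.1   0.047] med [0.569 0.085 0.031]
side black
[464.  19.] 53 min [ 0.423 -0.755 -0.016] max [ 0.431 -0.744  0.091] med [ 0.427 -0.749  0.041]
[444. 111.] 658 min [ 0.33  -0.383 -0.02 ] max [ 0.362 -0.349  0.12 ] med [ 0.345 -0.354  0.054]
```

Run:
```python
from h import *
Q=[]
for n in("scene","side"):
    d=np.load(n+".npy",allow_pickle=True).item();Q.append(cloud(d).reshape(-1,3))
Q=np.concatenate(Q);Q=Q[~np.isnan(Q[:,0])]
for lo,hi in((.09,.3),(.3,.8)):
    print(lo,hi,"rows x 0..1, cols y -.8...4 (step .05): maxz cm")
    q=Q[(Q[:,2]>lo)&(Q[:,2]<hi)]
    G=np.zeros((20,24),int)
    for p in q:
        i=int(np.floor(p[0]/.05));j=int(np.floor((p[1]+.8)/.05))
        if 0<=i<20 and 0<=j<24:G[i,j]=max(G[i,j],int(p[2]*100))
    print("     "+" ".join(f"{int(-80+5*j):3d}" for j in range(24)))
    for i in range(20):print(f"{i*5:3d}: "+" ".join(f"{g:3d}" if g else "  ." for g in G[i]))
```

```text
0.09 0.3 rows x 0..1, cols y -.8...4 (step .05): maxz cm
     -80 -75 -70 -65 -60 -55 -50 -45 -40 -35 -30 -25 -20 -15 -10  -5   0   5  10  15  20  25  30  35
  0:   .   .   .   .   .   .   .   .   .   .   .   .   .   .  20  23  13  13   .   .   .   .   .   .
  5:   .   .   .   .   .   .   .   .   .   .   .   .   .   .  13  29  20  25   .   .   .   .   .   .
 10:   .   .   .   .   .   .   .   .   .   .   .   .   .   .   .  29  22  29   .   .   .   .   .   .
 15:   .   .   .   .   .   .   .   .   .   .   .   .   .   .   .  29  23  29  29   .   .   .   .   .
 20:   .   .   .   .   .   .   .   .   .   .   .   .   .   .   .  29  25  29  29   .   .   .   .   .
 25:   .   .   .   .   .   .   .   .   .   .   .   .   .   .   .  29  29  29   .   .   .   .   .   .
 30:   .   .   .   .   .   .   .  22  29  23   .   .   .   .   .   .   .   .   .   .   .   .   .   .
 35:   .   .   .  18  19   .  21  21  29  29   .   .   .   .   .   .  22  22   .   .   .   9  10   .
 40:   9   9   .   .   .   .   .   .   .   .   .   .   .   .   .   .  29  29   .   .   .  29  29   .
 45:   .   .   .   .   .   .   . 
[... 2554 characters left out ...]
 .   .   .   .   .   .   .   .   .   .  41   .   .   .  33  39  40  40  40  41  42  37  33  37
 70:   .   .   .   .   .   .   .   .   .   .  44   .   .  32  37  39  41  42  42  43  42  39  36  37
 75:   .   .   .   .   .   .   .   .   .   .  44   .   .   .  40  41  41  43  43  43  42  43  37  37
 80:   .   .   .   .   .   .   .   .   .   .  43   .   .   .   .  43  43  43  43  44  45  43  43  37
 85:   .   .   .   .   .   .   .   .   .   .  38   .   .   .   .  43  45  45  45  45  45  45  45   .
 90:   .   .   .   .   .   .   .   .   .   .  32   .   .   .   .   .  45  45  44  41   .   .   .   .
 95:   .   .   .   .   .   .   .   .   .   .   .   .   .   .   .   .   .   .  41   .   .   .   .   .
```

Run:
```python
from h import *
for n in("scene","side"):
    d=np.load(n+".npy",allow_pickle=True).item();P=cloud(d)
    print(n)
    for nm,xr,yr in(("pole",(.3,.55),(-.02,.12)),("post",(.25,.42),(-.5,-.3)),("board",(.42,1),(-.36,-.2)),("crate",(.53,.68),(-.2,.0))):
        for z in np.arange(-.1 if nm in("pole","post") else .1,.8,.08):
            with np.errstate(all='ignore'):m=(abs(P[...,2]-z)<.015)&(P[...,0]>xr[0])&(P[...,0]<xr[1])&(P[...,1]>yr[0])&(P[...,1]<yr[1])
            if m.sum()>5:
                p=P[m];print(nm,round(z,2),m.sum(),"x",np.round([p[:,0].min(),p[:,0].max()],3),"y",np.round([p[:,1].min(),p[:,1].max()],3))
```

```text
scene
pole -0.1 221 x [0.359 0.392] y [0.023 0.048]
pole -0.02 491 x [0.368 0.417] y [-0.019  0.119]
pole 0.06 393 x [0.38  0.472] y [-0.02   0.054]
pole 0.14 312 x [0.389 0.423] y [0.026 0.055]
pole 0.22 357 x [0.4   0.434] y [0.027 0.056]
pole 0.3 404 x [0.41  0.444] y [0.028 0.057]
pole 0.38 457 x [0.421 0.453] y [0.03  0.059]
pole 0.46 160 x [0.431 0.461] y [0.03  0.056]
post 0.06 566 x [0.333 0.357] y [-0.378 -0.354]
post 0.14 734 x [0.336 0.361] y [-0.378 -0.354]
post 0.22 2786 x [0.339 0.366] y [-0.468 -0.353]
post 0.3 1318 x [0.342 0.371] y [-0.377 -0.353]
post 0.38 1818 x [0.344 0.374] y [-0.377 -0.352]
post 0.46 182 x [0.351 0.368] y [-0.394 -0.361]
board 0.1 1351 x [0.478 0.999] y [-0.259 -0.243]
board 0.18 1577 x [0.478 1.   ] y [-0.259 -0.244]
board 0.26 1744 x [0.477 0.962] y [-0.259 -0.244]
board 0.34 1863 x [0.477 0.897] y [-0.259 -0.243]
board 0.42 1886 x [0.477 0.835] y [-0.259 -0.244]
crate 0.1 870 x [0.628 0.655] y [-0.141 -0.   ]
crate 0.18 1064 x [0.621 0.647] y [-0.144 -0.   ]
crate 0.26 1232 x [0.619 0.636] y [-0.152 -0.   ]
crate 0.34 1412 x [0.594 0.628] y [
[... 360 characters left out ...]
[0.429 0.465] y [0.046 0.069]
post -0.1 105 x [0.326 0.355] y [-0.365 -0.35 ]
post -0.02 134 x [0.327 0.357] y [-0.4  -0.35]
post 0.06 156 x [0.331 0.361] y [-0.364 -0.349]
post 0.14 182 x [0.334 0.364] y [-0.363 -0.35 ]
post 0.22 247 x [0.337 0.367] y [-0.437 -0.347]
post 0.3 258 x [0.34 0.37] y [-0.362 -0.347]
board 0.1 751 x [0.476 0.702] y [-0.258 -0.238]
board 0.18 832 x [0.476 0.686] y [-0.257 -0.239]
board 0.26 963 x [0.476 0.676] y [-0.259 -0.238]
board 0.34 19 x [0.476 0.494] y [-0.25 -0.24]
crate 0.1 313 x [0.626 0.647] y [-0.134 -0.   ]
crate 0.18 488 x [0.621 0.641] y [-0.142 -0.   ]
crate 0.26 497 x [0.618 0.632] y [-0.151 -0.   ]
crate 0.34 203 x [0.592 0.68 ] y [-0.165 -0.   ]
```

Emit:
drive_tool(plan=[[0,-0.043,0,0,0,0,-0.6],[0,-0.043,0,0,0,0,-0.6],[0,-0.043,0,0,0,0,-0.6],[0,-0.043,0,0,0,0,-0.6],[0,-0.043,0,0,0,0,-0.6]], newtons=20)

```text
t: 0.6
tcp_pos: [0.1661, -0.3725, 0.245]
tool_rot: [0.978, 0.208, -0.0, -0.0]
force: [-0.4, 0.5, 0.0]
finger_gap: 0.203
gripper_force: 0.0
```

Run:
```python
from station import manip
from h import *
s=manip.sense();print(s["t"],np.round(s["q"],3),np.round(s["tcp_pos"],3),s["finger_gap"])
d=manip.snapshot("wrist");print(np.round(d["mount"],3),d["fov_y"])
d=manip.snapshot("side");a=d["image"];b=manip.snapshot("scene")["image"]
cv2.imwrite("pics/two1.png",cv2.resize(np.vstack([a,b]),(440,600))[:,:,::-1])
```

```text
0.6 [-1.427  0.236  1.946 -0.     0.96  -0.275] [ 0.166 -0.373  0.245] 0.20265104922371321
[[-0.     0.959  0.283  0.072]
 [ 1.    -0.     0.001  0.   ]
 [ 0.001  0.283 -0.959 -0.129]
 [ 0.     0.     0.     1.   ]] 66.70483034890883
```

View pics/two1.png

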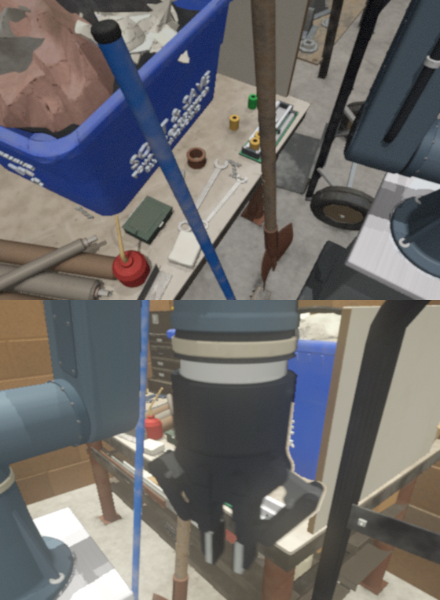

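Emit:
drive_tool(plan=[[0.0462,-0.0026,0,0,0,-6.5,-0.6],[0.0462,-0.0026,0,0,0,-6.5,-0.6],[0.0462,-0.0026,0,0,0,-6.5,-0.6],[0.0462,-0.0026,0,0,0,-6.5,-0.6],[0.0462,-0.0026,0,0,0,-6.5,-0.6],[0.0462,-0.0026,0,0,0,-6.5,-0.6],[0.0462,-0.0026,0,0,0,-6.5,-0.6],[0,0,0,0,0,0,-0.6]])

```text
t: 1.55
tcp_pos: [0.3853, -0.1405, 0.2452]
tool_rot: [0.819, 0.574, 0.001, -0.0]
force: [0.5, -0.5, -0.0]
finger_gap: 0.204
gripper_force: 0.0
```

Run:
```python
from station import manip
from h import *
s=manip.sense();print(s["t"],np.round(s["q"],3),np.round(s["tcp_pos"],3),s["force"])
q1=s["q"][0];T=s["tcp_pos"]
P=[]
for n in("scene","side"):
    d=manip.snapshot(n);P.append(cloud(d).reshape(-1,3))
P=np.concatenate(P);P=P[~np.isnan(P[:,0])]
c,sn=np.cos(q1),np.sin(q1)
fw=P[:,0]*c+P[:,1]*sn;lat=-P[:,0]*sn+P[:,1]*c
tf=T[0]*c+T[1]*sn;tl=-T[0]*sn+T[1]*c;print("tcp fw,lat",tf,tl)
for z in np.arange(.2,.9,.05):
  for f in np.arange(-.3,.12,.05):
    m=(abs(P[:,2]-z)<.02)&(abs(fw-tf-f)<.025)&(abs(lat-tl)<.2)
    if m.sum()>8:print(f"z{z:.2f} f{f:.2f} n{m.sum()} lat {lat[m].min()-tl:.3f} {lat[m].max()-tl:.3f}")
cv2.imwrite("pics/side2.png",d["image"][:,:,::-1])
w=manip.snapshot("wrist");np.save("w0.npy",w,allow_pickle=True);cv2.imwrite("pics/w0.png",w["image"][:,:,::-1])
```

```text
1.55 [-0.625  0.238  1.941  0.002  0.962 -0.278] [ 0.385 -0.14   0.245] [ 0.48845252 -0.51976536 -0.03718779]
tcp fw,lat 0.3946978895882553 0.11146586421916872
z0.20 f-0.10 n723 lat 0.150 0.188
z0.20 f-0.05 n115 lat 0.154 0.168
z0.20 f0.10 n295 lat -0.200 -0.184
z0.25 f-0.10 n745 lat 0.154 0.192
z0.25 f-0.05 n201 lat 0.156 0.190
z0.25 f-0.00 n1163 lat -0.018 0.014
z0.25 f0.10 n387 lat -0.200 -0.182
z0.30 f-0.30 n348 lat 0.060 0.144
z0.30 f-0.10 n759 lat 0.158 0.197
z0.30 f-0.05 n979 lat -0.031 0.196
z0.30 f-0.00 n1658 lat -0.026 0.019
z0.30 f0.05 n912 lat -0.011 0.023
z0.30 f0.10 n452 lat -0.200 -0.181
z0.35 f-0.30 n1075 lat 0.059 0.150
z0.35 f-0.10 n747 lat 0.165 0.200
z0.35 f-0.05 n1466 lat -0.031 0.200
z0.35 f-0.00 n1760 lat -0.039 0.034
z0.35 f0.05 n433 lat -0.029 0.024
z0.35 f0.10 n404 lat -0.200 0.200
z0.40 f-0.30 n1826 lat 0.059 0.150
z0.40 f-0.10 n661 lat 0.170 0.200
z0.40 f-0.05 n1720 lat -0.030 0.199
z0.40 f-0.00 n2453 lat -0.040 0.036
z0.40 f0.05 n243 lat -0.031 -0.008
z0.40 f0.10 n444 lat -0.200 -0.185
z0.45 f-0.30 n1994 lat 0.058 0.153
z0.45 f-0.10 n480 lat 0.177 0.200
z0.45 f-0.05 n653 lat -0.025 0.200
z0.45 f-0.00 n1017 lat -0.038 -0.008
z0.45 f0.05 n122 lat -0.027 -0.005
z0.45 f0.10 n190 lat -0.200 -0.189
z0.50 f-0.30 n1650 lat 0.146 0.153
z0.50 f-0.10 n31 lat 0.189 0.200
z0.50 f-0.05 n115 lat 0.181 0.200
z0.55 f-0.30 n2390 lat 0.146 0.153
z0.55 f-0.25 n92 lat 0.145 0.149
z0.60 f-0.30 n427 lat 0.146 0.153
z0.60 f-0.25 n76 lat 0.146 0.150
```

View pics/side2.png

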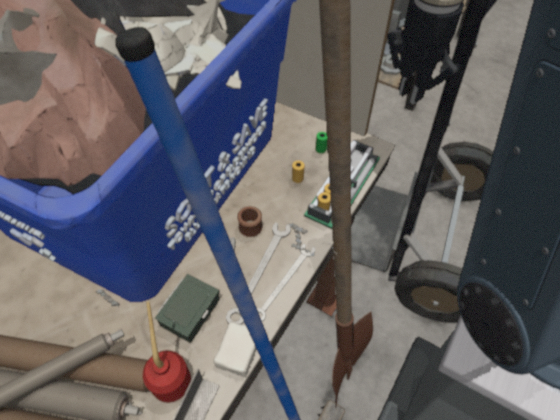

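Emit:
drive_tool(plan=[[0,0,0,0,0,-6.65,-0.6],[0,0,0,0,0,-6.65,-0.6],[0,0,0,0,0,-6.65,-0.6],[0.02,0.0325,0,0,0,0,-0.6],[0.02,0.0325,0,0,0,0,-0.6],[0,0,0,0,0,0,-0.6]])

```text
t: 2.3
tcp_pos: [0.4525, -0.107, 0.2457]
tool_rot: [0.711, 0.703, 0.001, 0.002]
force: [-0.3, -1.2, 0.0]
finger_gap: 0.2
gripper_force: 0.0
```

```bash
cat >> h.py <<'E'
from scipy.spatial.transform import Rotation as Ro
def wristT(d,s):
    M=np.eye(4);M[:3,:3]=Ro.from_quat(s["tool_rot"]).as_matrix();M[:3,3]=s["tcp_pos"]
    return M@np.array(d["mount"])
E
python3 - <<'E'
from station import manip
from h import *
s=manip.sense();print(s["t"],np.round(s["q"],3),np.round(s["tcp_pos"],4),np.round(s["tool_rot"],4),s["force"])
w=manip.snapshot("wrist");np.save("w1.npy",w,allow_pickle=True);np.save("s1.npy",s,allow_pickle=True);cv2.imwrite("pics/w1.png",w["image"][:,:,::-1])
P=cloud(w,wristT(w,s))
R=np.ones(P.shape[:2],bool)
for nm,lo,hi in(("bronze",(12,110,70),(28,255,255)),("green",(45,70,30),(90,255,255)),("red",(0,150,60),(6,255,255))):
    print(nm);blobs(w,P,lo,hi,60,R)
E
```

```text
2.3 [-4.740e-01  3.110e-01  1.823e+00  1.000e-03  1.003e+00 -4.630e-01] [ 0.4525 -0.107   0.2457] [0.7109 0.7032 0.0012 0.0022] [-0.33146992 -1.21497554  0.03280606]
bronze
[289. 101.] 998 min [ 0.447 -0.046  0.009] max [0.472 0.008 0.058] med [ 0.46  -0.018  0.056]
[371. 141.] 649 min [ 0.535 -0.076 -0.001] max [ 0.563 -0.047  0.049] med [ 0.542 -0.058  0.045]
green
[257.  75.] 202 min [ 0.417  0.001 -0.001] max [0.436 0.017 0.024] med [0.427 0.01  0.009]
[313. 132.] 375 min [ 0.482 -0.112  0.006] max [ 0.491 -0.     0.035] med [ 0.487 -0.047  0.009]
[252. 122.] 60 min [ 0.418 -0.069 -0.002] max [ 0.42 -0.01  0.01] med [ 0.419 -0.038  0.008]
[266. 128.] 126 min [ 0.434 -0.083  0.007] max [ 0.437 -0.01   0.02 ] med [ 0.435 -0.045  0.016]
[269. 203.] 108 min [ 0.435 -0.172  0.007] max [ 0.438 -0.091  0.021] med [ 0.437 -0.13   0.016]
[314. 219.] 151 min [ 0.485 -0.179  0.007] max [ 0.492 -0.123  0.036] med [ 0.49  -0.149  0.009]
[363. 229.] 595 min [ 0.534 -0.187 -0.   ] max [ 0.557 -0.146  0.047] med [ 0.542 -0.154  0.044]
red
[291. 154.] 389 min [ 0.451 -0.082  0.04 ] max [ 0.47  -0.057  0.074] med [ 0.461 -0.067  0.072]
```

View pics/w1.png

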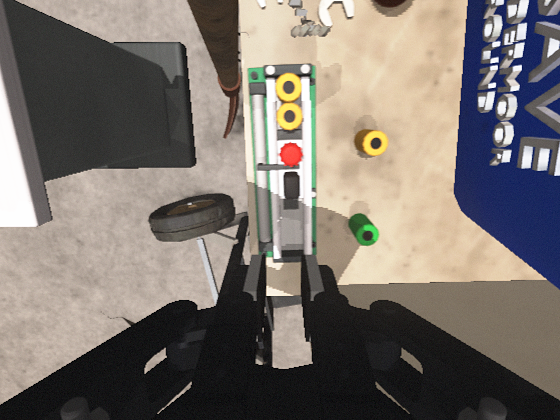

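```bash
cat >> h.py <<'E'
def tops(w,s,exp=None):
    "circle/region centres by casting the mask's pixels on planes; cross-check with depth"
    T=wristT(w,s);P=cloud(w,T);hsv=cv2.cvtColor(w["image"],cv2.COLOR_RGB2HSV);out={}
    with np.errstate(all='ignore'):
        B=cv2.inRange(hsv,(12,90,60),(32,255,255))>0
        rd=(cv2.inRange(hsv,(0,130,50),(8,255,255))|cv2.inRange(hsv,(174,130,50),(180,255,255)))>0
        bk=hsv[...,2]<70
        x,y,z=P[...,0],P[...,1],P[...,2]
        tr=(abs(x-.462)<.03)&(y>-.25)&(y<.03)
        M={"bushes":(z>.05)&(z<.063)&(x>.44)&(x<.485)&B,"knob":rd&tr&(z>.058)&(z<.085),"lug":bk&tr&(z>.06)&(z<.075)&(y<-.05),"new":(z>.04)&(z<.06)&(x>.5)&B,"fol":tr&(z>.036)&(z<.045)&~rd&~bk}
        for k,m in M.items():
            n,l,st,c=cv2.connectedComponentsWithStats(m.astype(np.uint8),connectivity=4)
            for i in range(1,n):
                if st[i,4]<25:continue
                p=P[l==i];ce,ra=cv2.minEnclosingCircle((p[:,:2]*1000).astype(np.float32))
                print(k,st[i,4],"px",np.round(c[i]),"mean",np.round(p.mean(0),4),"box",np.round([p[:,0].min(),p[:,0].max(),p[:,1].min(),p[:,1].max()],4),"circ",np.round(ce,1),round(ra,1),"z",round(float(np.median(p[:,2])),4))
E
python3 - <<'E'
from h import *
w=np.load("w1.npy",allow_pickle=True).item();s=np.load("s1.npy",allow_pickle=True).item()
tops(w,s)
E
```

```text
bushes 937 px [290. 101.] mean [ 0.4602 -0.0193  0.0556] box [ 0.4476  0.4721 -0.0447  0.0057] circ [461.  -19.5] 25.4 z 0.0557
knob 392 px [291. 154.] mean [ 0.4606 -0.0669  0.0713] box [ 0.4505  0.4712 -0.0784 -0.0569] circ [460.6 -67.5] 11.0 z 0.0717
lug 151 px [292. 187.] mean [ 0.4618 -0.099   0.0673] box [ 0.4541  0.4678 -0.1104 -0.0872] circ [461.8 -98.9] 12.4 z 0.0678
new 447 px [376. 143.] mean [ 0.5474 -0.0593  0.0453] box [ 0.5355  0.5604 -0.0717 -0.0469] circ [548.2 -59.5] 12.9 z 0.0454
fol 384 px [289.  69.] mean [0.4603 0.0113 0.0371] box [0.4368 0.4837 0.0068 0.0159] circ [460.2  11.4] 23.7 z 0.037
fol 830 px [288. 160.] mean [ 0.4587 -0.0767  0.0399] box [ 0.4323  0.4757 -0.1171 -0.046 ] circ [461.8 -81.5] 37.1 z 0.0404
```

The wrist view shows the bushes at (288,87) and (290,115), the knob at (291,154), the lug at (292,187), bush_new at (376,143) and the green decoy at (363,229). The magazine is yawed about +1.3°.

Emit:
drive_tool(plan=[[0.008,0.009,0.02,0,0,-1.9,-0.1],[0,0,0.035,0,0,0,-0.1],[0,0,0.035,0,0,0,-0.1],[0,0,0.025,0,0,0,-0.1],[0,0,0,0,0,0,-0.1],[0,0,0,0,0,0,-0.1]])

```text
t: 2.95
tcp_pos: [0.4571, -0.0988, 0.1304]
tool_rot: [0.7, 0.714, -0.0, -0.0]
force: [0.2, -0.0, 0.5]
finger_gap: 0.452
gripper_force: 0.0
```

```bash
cat > look.py <<'E'
from station import manip
from h import *
import sys
s=manip.sense();yaw=np.degrees(2*np.arctan2(s["tool_rot"][1],s["tool_rot"][0]))
print(s["t"],"tcp",np.round(s["tcp_pos"],4),"yaw",round(yaw,2),"rot",np.round(s["tool_rot"],4),"F",np.round(s["force"],1),"gap",round(s["finger_gap"]*85,1),"grip",round(float(s["gripper_force"]),1))
w=manip.snapshot("wrist");np.save("w.npy",w,allow_pickle=True);np.save("s.npy",s,allow_pickle=True)
tops(w,s)
if len(sys.argv)>1:cv2.imwrite(f"pics/{sys.argv[1]}.png",w["image"][:,:,::-1])
E
python3 look.py w2
```

```text
2.95 tcp [ 0.4571 -0.0988  0.1304] yaw 91.2 rot [ 6.996e-01  7.145e-01 -3.000e-04 -5.000e-04] F [ 0.2 -0.   0.5] gap 38.4 grip 0.0
bushes 1216 px [292.  84.] mean [ 0.4601 -0.0068  0.0555] box [ 0.4481  0.4723 -0.0193  0.006 ] circ [460.3  -6.7] 13.0 z 0.0556
bushes 1091 px [292. 128.] mean [ 0.4608 -0.0325  0.0555] box [ 0.4484  0.4734 -0.0451 -0.0203] circ [460.8 -32.6] 12.8 z 0.0555
knob 1044 px [292. 187.] mean [ 0.4614 -0.0664  0.0709] box [ 0.4499  0.4727 -0.0791 -0.0557] circ [461.7 -67.5] 11.8 z 0.0715
lug 896 px [292. 235.] mean [ 0.4622 -0.0977  0.0678] box [ 0.4545  0.4706 -0.1108 -0.0869] circ [462.  -98.9] 12.8 z 0.0682
new 992 px [418. 172.] mean [ 0.5468 -0.059   0.0453] box [ 0.5351  0.5608 -0.0726 -0.0471] circ [548.  -59.6] 13.2 z 0.0455
fol 896 px [292.  56.] mean [0.46   0.0114 0.0371] box [0.4365 0.4834 0.0064 0.0162] circ [460.   10.7] 23.7 z 0.037
fol 410 px [290. 168.] mean [ 0.4605 -0.0593  0.0402] box [ 0.4489  0.4744 -0.0726 -0.0544] circ [461.5 -63.9] 15.1 z 0.0405
fol 35 px [271. 195.] mean [ 0.448  -0.0788  0.0395] box [ 0.4406  0.4506 -0.0807 -0.0746] circ [445.6 -78.4] 5.5 z 0.0397
fol 585 px [291. 219.] mean [ 0.4624 -0.0959  0.0406] box [ 0.4492  0.4754 -0.117  -0.0758] circ [462.4 -96.4] 23.8 z 0.0405
```

View pics/w2.png

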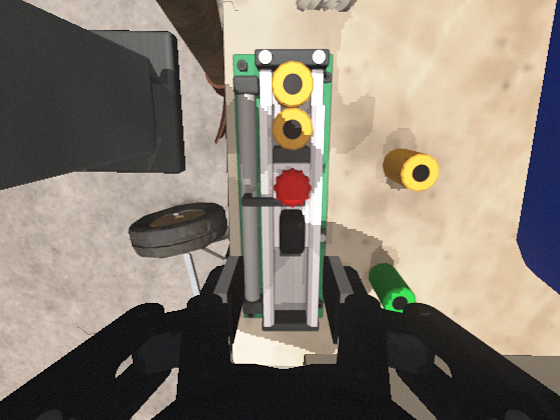

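Emit:
drive_tool(plan=[[0,0.0052,0,0,0,0,-0.1],[0,0,0.025,0,0,0,-0.1],[0,0,0.025,0,0,0,-0.1],[0,0,0.0205,0,0,0,-0.1],[0,0,0,0,0,0,-0.1],[0,0,0,0,0,0,-0.1]])

```text
t: 3.6
tcp_pos: [0.4637, -0.0977, 0.0607]
tool_rot: [0.699, 0.715, 0.0, 0.001]
force: [-0.0, -0.4, 1.1]
finger_gap: 0.447
gripper_force: 0.0
```

```bash
python3 look.py w3
```

```text
3.6 tcp [ 0.4637 -0.0977  0.0607] yaw 91.35 rot [6.987e-01 7.154e-01 3.000e-04 8.000e-04] F [-0.  -0.4  1.1] gap 38.0 grip 0.0
bushes 2872 px [280.  67.] mean [ 0.4601 -0.0067  0.0556] box [ 0.4475  0.4724 -0.0196  0.006 ] circ [460.2  -6.7] 13.0 z 0.0556
bushes 2434 px [280. 135.] mean [ 0.4607 -0.0323  0.0555] box [ 0.4481  0.4734 -0.0454 -0.02  ] circ [460.6 -32.8] 12.9 z 0.0555
knob 2463 px [280. 224.] mean [ 0.4614 -0.0657  0.0707] box [ 0.4497  0.4731 -0.0799 -0.0556] circ [461.6 -67.7] 12.1 z 0.0715
lug 300 px [329. 289.] mean [ 0.4828 -0.0955  0.0677] box [ 0.4823  0.4839 -0.109  -0.0862] circ [483.1 -97.6] 11.4 z 0.0679
lug 306 px [238. 288.] mean [ 0.4441 -0.0954  0.0681] box [ 0.4423  0.4447 -0.109  -0.0867] circ [443.8 -97.9] 11.2 z 0.0684
lug 1951 px [280. 291.] mean [ 0.4621 -0.0969  0.0675] box [ 0.4538  0.4703 -0.1112 -0.0867] circ [462.1 -99. ] 13.1 z 0.0682
lug 139 px [214. 279.] mean [ 0.4338 -0.0918  0.0677] box [ 0.432   0.4357 -0.0924 -0.0909] circ [433.9 -91.5] 1.9 z 0.0677
lug 45 px [349. 279.] mean [ 0.4913 -0.0901  0.068 ] box [ 0.4887  0.492  -0.091  -0.085
[... 202 characters left out ...]
15 0.037 ] box [0.4363 0.4833 0.006  0.0162] circ [459.8  11.3] 23.8 z 0.037
fol 40 px [293. 172.] mean [ 0.4669 -0.05    0.0367] box [ 0.4646  0.4691 -0.0527 -0.0472] circ [466.3 -49.8] 2.9 z 0.0366
fol 29 px [301. 174.] mean [ 0.4711 -0.0512  0.0368] box [ 0.4695  0.4729 -0.0532 -0.0491] circ [470.9 -51.2] 2.0 z 0.0367
fol 1021 px [281. 192.] mean [ 0.4616 -0.0594  0.0403] box [ 0.4485  0.4747 -0.0724 -0.0544] circ [461.9 -64.2] 15.2 z 0.0405
fol 418 px [302. 266.] mean [ 0.4733 -0.0983  0.0405] box [ 0.4691  0.4755 -0.1167 -0.0794] circ [474.1 -98.1] 18.7 z 0.0404
fol 355 px [259. 267.] mean [ 0.4512 -0.0992  0.0405] box [ 0.4494  0.4542 -0.1178 -0.0852] circ [ 451.1 -101.5] 16.3 z 0.0405
```

Emit:
drive_tool(plan=[[-0.0012,-0.0013,0,0,0,0,-0.1],[0,0,0,0,0,0,-0.4],[0,0,0,0,0,0,-1],[0,0,0,0,0,0,-1],[0,0,0,0,0,0,-1],[0,0,0,0,0,0,-1]], newtons=35)

```text
t: 4.25
tcp_pos: [0.4624, -0.0989, 0.0608]
tool_rot: [0.699, 0.715, 0.0, 0.001]
force: [0.0, -0.5, 5.3]
finger_gap: 0.18
gripper_force: 36.9
```

Emit:
drive_tool(plan=[[-0.001,0,0,0,0,0,-1],[-0.002,0,0,0,0,0,-1],[-0.002,0,0,0,0,0,-1],[-0.002,0,0,0,0,0,-1],[-0.002,0,0,0,0,0,-1],[-0.002,0,0,0,0,0,-1],[-0.002,0,0,0,0,0,-1],[-0.002,0,0,0,0,0,-1],[-0.001,0,0,0,0,0,-1]])

```text
t: 5.15
tcp_pos: [0.4626, -0.1129, 0.0607]
tool_rot: [0.699, 0.715, 0.001, -0.0]
force: [4.9, 10.5, 6.8]
finger_gap: 0.177
gripper_force: 37.0
```

```bash
cat > kn.py <<'E'
from station import manip
from h import *
s=manip.sense();w=manip.snapshot("wrist");P=cloud(w,wristT(w,s))
hsv=cv2.cvtColor(w["image"],cv2.COLOR_RGB2HSV)
rd=(cv2.inRange(hsv,(0,130,50),(8,255,255))|cv2.inRange(hsv,(174,130,50),(180,255,255)))>0
with np.errstate(all='ignore'):p=P[rd&(P[...,2]>.045)&(abs(P[...,0]-.463)<.02)]
print("t",round(float(s["t"]),2),"tcp",np.round(s["tcp_pos"],4),"F",np.round(s["force"],1),"grip",round(float(s["gripper_force"]),1),"gap",round(s["finger_gap"]*85,1),"| knob n",len(p),"z90",np.round(np.percentile(p[:,2],[50,80,95]),4),"xy",np.round(np.median(p,0)[:2],4),"knob-tcp y",round(np.median(p[:,1])-s["tcp_pos"][1],4))
E
python3 kn.py
```

```text
t 5.15 tcp [ 0.4626 -0.1129  0.0607] F [ 4.9 10.5  6.8] grip 37.0 gap 15.0 | knob n 2473 z90 [0.0716 0.0724 0.073 ] xy [ 0.4617 -0.0794] knob-tcp y 0.0335
```

Emit:
drive_tool(plan=[[-0.002,0.0003,0,0,0,0,-1],[-0.002,0.0003,0,0,0,0,-1],[-0.002,0,0,0,0,0,-1],[-0.002,0,0,0,0,0,-1],[-0.002,0,0,0,0,0,-1],[-0.002,0,0,0,0,0,-1],[-0.002,0,0,0,0,0,-1],[-0.001,0,0,0,0,0,-1]])

```text
t: 6.0
tcp_pos: [0.4629, -0.1274, 0.0607]
tool_rot: [0.699, 0.715, 0.001, -0.001]
force: [3.9, 11.2, 8.0]
finger_gap: 0.179
gripper_force: 37.1
```

```bash
python3 kn.py
```

```text
t 6.0 tcp [ 0.4629 -0.1274  0.0607] F [ 3.9 11.2  8. ] grip 37.1 gap 15.2 | knob n 2477 z90 [0.0717 0.0724 0.073 ] xy [ 0.462 -0.094] knob-tcp y 0.0334
```

Emit:
drive_tool(plan=[[-0.001,0,0,0,0,0,-1],[-0.001,0,0,0,0,0,-1],[-0.001,0,0,0,0,0,-1],[-0.001,0,0,0,0,0,-1],[-0.001,0.0003,0,0,0,0,-1]])

```text
t: 6.55
tcp_pos: [0.4631, -0.1322, 0.0607]
tool_rot: [0.699, 0.715, 0.001, -0.001]
force: [1.7, 9.5, 8.1]
finger_gap: 0.179
gripper_force: 37.3
```

```bash
python3 kn.py
```

```text
t 6.55 tcp [ 0.4631 -0.1322  0.0607] F [1.7 9.5 8.1] grip 37.3 gap 15.2 | knob n 2467 z90 [0.0714 0.0722 0.0728] xy [ 0.4621 -0.0988] knob-tcp y 0.0334
```

Travel is now 33.3 mm. From here I go in 2 mm steps with a knob check after each.

Emit:
drive_tool(plan=[[-0.0005,0,0,0,0,0,-1],[-0.0005,0,0,0,0,0,-1],[-0.0005,0,0,0,0,0,-1],[-0.0005,0,0,0,0,0,-1]])

```text
t: 7.0
tcp_pos: [0.4631, -0.1343, 0.0607]
tool_rot: [0.699, 0.715, 0.001, -0.001]
force: [2.0, 10.8, 7.9]
finger_gap: 0.175
gripper_force: 37.2
```

```bash
python3 kn.py
```

```text
t 7.0 tcp [ 0.4631 -0.1343  0.0607] F [ 2.  10.8  7.9] grip 37.2 gap 14.9 | knob n 2474 z90 [0.0714 0.0722 0.0728] xy [ 0.4621 -0.1009] knob-tcp y 0.0333
```

Emit:
drive_tool(plan=[[-0.0005,0,0,0,0,0,-1],[-0.0005,0,0,0,0,0,-1],[-0.0005,0,0,0,0,0,-1],[-0.0005,0,0,0,0,0,-1]])

```text
t: 7.45
tcp_pos: [0.4632, -0.1362, 0.0607]
tool_rot: [0.699, 0.715, 0.001, -0.001]
force: [2.7, 10.1, 7.6]
finger_gap: 0.18
gripper_force: 37.2
```

```bash
python3 kn.py
```

```text
t 7.45 tcp [ 0.4632 -0.1362  0.0607] F [ 2.7 10.1  7.6] grip 37.2 gap 15.3 | knob n 2468 z90 [0.0714 0.0722 0.0728] xy [ 0.4622 -0.1028] knob-tcp y 0.0334
```

Emit:
drive_tool(plan=[[-0.0005,0,0,0,0,0,-1],[-0.0005,0,0,0,0,0,-1],[-0.0005,0,0,0,0,0,-1],[-0.0005,0,0,0,0,0,-1]])

```text
t: 7.9
tcp_pos: [0.4632, -0.1382, 0.0607]
tool_rot: [0.699, 0.715, 0.001, -0.001]
force: [1.7, 9.5, 8.2]
finger_gap: 0.179
gripper_force: 37.2
```

```bash
python3 kn.py
```

```text
t 7.9 tcp [ 0.4632 -0.1382  0.0607] F [1.7 9.5 8.2] grip 37.2 gap 15.2 | knob n 2473 z90 [0.0714 0.0721 0.0727] xy [ 0.4622 -0.1047] knob-tcp y 0.0334
```

Emit:
drive_tool(plan=[[-0.0005,0,0,0,0,0,-1],[-0.0005,0,0,0,0,0,-1],[-0.0005,0,0,0,0,0,-1],[-0.0005,0,0,0,0,0,-1]])

```text
t: 8.35
tcp_pos: [0.4633, -0.1401, 0.0607]
tool_rot: [0.699, 0.715, 0.001, -0.001]
force: [3.5, 11.0, 8.5]
finger_gap: 0.183
gripper_force: 37.2
```

```bash
python3 kn.py
```

```text
t 8.35 tcp [ 0.4633 -0.1401  0.0607] F [ 3.5 11.   8.5] grip 37.2 gap 15.5 | knob n 2472 z90 [0.0714 0.0722 0.0727] xy [ 0.4623 -0.1068] knob-tcp y 0.0334
```

Emit:
drive_tool(plan=[[-0.0005,0,0,0,0,0,-1],[-0.0005,0,0,0,0,0,-1],[-0.0005,0,0,0,0,0,-1],[-0.0005,0,0,0,0,0,-1]])

```text
t: 8.8
tcp_pos: [0.4633, -0.1421, 0.0607]
tool_rot: [0.699, 0.715, 0.001, -0.001]
force: [2.5, 10.6, 8.8]
finger_gap: 0.183
gripper_force: 37.2
```

```bash
python3 kn.py
```

```text
t 8.8 tcp [ 0.4633 -0.1421  0.0607] F [ 2.5 10.6  8.8] grip 37.2 gap 15.6 | knob n 2475 z90 [0.0714 0.0722 0.0727] xy [ 0.4623 -0.1087] knob-tcp y 0.0334
```

Emit:
drive_tool(plan=[[-0.0005,0,0,0,0,0,-1],[-0.0005,0,0,0,0,0,-1],[-0.0005,0,0,0,0,0,-1],[-0.0005,0,0,0,0,0,-1]])

```text
t: 9.25
tcp_pos: [0.4634, -0.1441, 0.0607]
tool_rot: [0.699, 0.715, 0.001, -0.001]
force: [2.1, 10.9, 8.3]
finger_gap: 0.181
gripper_force: 37.2
```

```bash
python3 kn.py
```

```text
t 9.25 tcp [ 0.4634 -0.1441  0.0607] F [ 2.1 10.9  8.3] grip 37.2 gap 15.4 | knob n 2473 z90 [0.0713 0.0721 0.0726] xy [ 0.4624 -0.1106] knob-tcp y 0.0335
```

Emit:
drive_tool(plan=[[-0.0005,0,0,0,0,0,-1],[-0.0005,0,0,0,0,0,-1],[-0.0005,0,0,0,0,0,-1],[-0.0005,0,0,0,0,0,-1]])

```text
t: 9.7
tcp_pos: [0.4634, -0.1465, 0.0607]
tool_rot: [0.699, 0.715, 0.001, -0.001]
force: [1.9, 8.3, 7.9]
finger_gap: 0.18
gripper_force: 37.2
```

```bash
python3 kn.py
```

```text
t 9.7 tcp [ 0.4634 -0.1465  0.0607] F [1.9 8.3 7.9] grip 37.2 gap 15.3 | knob n 2441 z90 [0.0704 0.0712 0.0718] xy [ 0.4624 -0.1131] knob-tcp y 0.0334
```

Emit:
drive_tool(plan=[[0,0,0,0,0,0,-1],[0,0,0,0,0,0,-1]])

```text
t: 9.95
tcp_pos: [0.4634, -0.1466, 0.0607]
tool_rot: [0.699, 0.715, 0.001, -0.001]
force: [1.6, 8.1, 7.1]
finger_gap: 0.185
gripper_force: 37.2
```

```bash
python3 kn.py
```

```text
t 9.95 tcp [ 0.4634 -0.1466  0.0607] F [1.6 8.1 7.1] grip 37.2 gap 15.7 | knob n 2431 z90 [0.0703 0.071  0.0716] xy [ 0.4624 -0.1133] knob-tcp y 0.0333
```

Emit:
drive_tool(plan=[[-0.0005,0,0,0,0,0,-1],[-0.0005,0,0,0,0,0,-1],[0,0,0,0,0,0,-1]])

```text
t: 10.3
tcp_pos: [0.4635, -0.1485, 0.0608]
tool_rot: [0.699, 0.715, 0.0, -0.0]
force: [-0.1, 3.3, 6.0]
finger_gap: 0.179
gripper_force: 37.1
```

```bash
python3 kn.py
```

```text
t 10.3 tcp [ 0.4635 -0.1485  0.0608] F [-0.1  3.3  6. ] grip 37.1 gap 15.3 | knob n 2206 z90 [0.064  0.0648 0.0654] xy [ 0.4625 -0.1152] knob-tcp y 0.0332
```

Emit:
drive_tool(plan=[[0.0005,0,0,0,0,0,-1],[0.0005,0,0,0,0,0,-1],[0,0,0,0,0,0,-1]])

```text
t: 10.65
tcp_pos: [0.4635, -0.1485, 0.0608]
tool_rot: [0.699, 0.715, -0.0, 0.0]
force: [-1.1, 0.1, 6.2]
finger_gap: 0.175
gripper_force: 37.0
```

```bash
python3 kn.py
```

```text
t 10.65 tcp [ 0.4635 -0.1485  0.0608] F [-1.1  0.1  6.2] grip 37.0 gap 14.8 | knob n 2205 z90 [0.064  0.0648 0.0654] xy [ 0.4624 -0.1153] knob-tcp y 0.0332
```

Emit:
drive_tool(plan=[[0,0,0,0,0,0,-0.5],[0,0,0,0,0,0,-0.1],[0,0,0,0,0,0,-0.1],[0,0,0,0,0,0,-0.1],[0,0,-0.02,0,0,0,-0.1],[0,0,-0.04,0,0,0,-0.1],[0,0,-0.04,0,0,0,-0.1],[0,0,0,0,0,0,-0.1],[0,0,0,0,0,0,-0.1]])

```text
t: 11.6
tcp_pos: [0.4639, -0.1487, 0.1605]
tool_rot: [0.699, 0.715, 0.0, 0.001]
force: [0.1, -0.2, -0.2]
finger_gap: 0.449
gripper_force: 0.0
```

```bash
python3 look.py w4
python3 - <<'E'
from station import manip
from h import *
s=manip.sense();T=s["tcp_pos"];print(np.round(s["q"],3))
for n in("scene","side"):
    d=manip.snapshot(n);P=cloud(d).reshape(-1,3);P=P[~np.isnan(P[:,0])]
    for z in np.arange(.06,.4,.04):
        m=(abs(P[:,2]-T[2]-z)<.02)&(abs(P[:,0]-T[0])<.1)&(abs(P[:,1]-T[1])<.08)
        c=(abs(P[:,2]-z)<.02)&(P[:,0]>.57)&(P[:,0]<.7)&(P[:,1]>-.12)&(P[:,1]<-.02)
        print(n,round(z,2),m.sum(),"rob x",np.round([P[m,0].min()-T[0],P[m,0].max()-T[0]],3) if m.any() else "","rob y",np.round([P[m,1].min()-T[1],P[m,1].max()-T[1]],3) if m.any() else "","crate",np.round(np.percentile(P[c,0],[1,50]),3) if c.any() else "")
    if n=="scene":cv2.imwrite("pics/scene4.png",d["image"][:,:,::-1])
E
```

```text
11.6 tcp [ 0.4639 -0.1487  0.1605] yaw 91.35 rot [6.987e-01 7.154e-01 2.000e-04 1.100e-03] F [ 0.1 -0.2 -0.2] gap 38.2 grip 0.0
bushes 1773 px [282.  35.] mean [ 0.4605 -0.0244  0.0555] box [ 0.4476  0.4725 -0.0456 -0.0033] circ [460.4 -23.2] 22.5 z 0.0556
knob 700 px [282. 176.] mean [ 0.4624 -0.1163  0.0638] box [ 0.4514  0.4739 -0.1283 -0.1056] circ [ 462.5 -117.1] 11.5 z 0.0641
lug 649 px [282. 219.] mean [ 0.463  -0.1472  0.0678] box [ 0.4554  0.4706 -0.1594 -0.1369] circ [ 463.4 -148.4] 12.5 z 0.0682
new 892 px [401.  97.] mean [ 0.5471 -0.0598  0.0454] box [ 0.5352  0.5607 -0.0721 -0.0474] circ [548.2 -59.8] 13.1 z 0.0455
fol 26 px [270.  27.] mean [ 0.452  -0.0161  0.0414] box [ 0.4489  0.4553 -0.0186 -0.013 ] circ [452.1 -15.8] 4.2 z 0.0413
fol 31 px [284.  73.] mean [ 0.4619 -0.0449  0.041 ] box [ 0.4556  0.4679 -0.0457 -0.0436] circ [461.8 -44.2] 6.2 z 0.041
fol 1144 px [283. 185.] mean [ 0.4629 -0.1276  0.0401] box [ 0.4322  0.4767 -0.1672 -0.0953] circ [ 463.5 -131.4] 37.4 z 0.0404
fol 49 px [274. 148.] mean [ 0.4553 -0.0991  0.0369] box [ 0.4502  0.4618 -0.102  -0.0965]
[... 757 characters left out ...]
5]
scene 0.34 0 rob x  rob y  crate [0.601 0.62 ]
scene 0.38 0 rob x  rob y  crate [0.6   0.604]
side 0.06 597 rob x [-0.067  0.027] rob y [-0.017  0.019] crate [0.632 0.645]
side 0.1 762 rob x [-0.069  0.03 ] rob y [-0.016  0.037] crate [0.628 0.638]
side 0.14 1016 rob x [-0.04   0.033] rob y [-0.018  0.039] crate [0.624 0.635]
side 0.18 1084 rob x [-0.04   0.032] rob y [-0.018  0.037] crate [0.624 0.635]
side 0.22 1074 rob x [-0.036  0.041] rob y [-0.011  0.036] crate [0.624 0.629]
side 0.26 50 rob x [-0.035 -0.002] rob y [0.016 0.038] crate [0.62  0.625]
side 0.3 0 rob x  rob y  crate [0.615 0.621]
side 0.34 0 rob x  rob y  crate [0.593 0.615]
side 0.38 0 rob x  rob y  crate [0.594 0.599]
```

View pics/scene4.png

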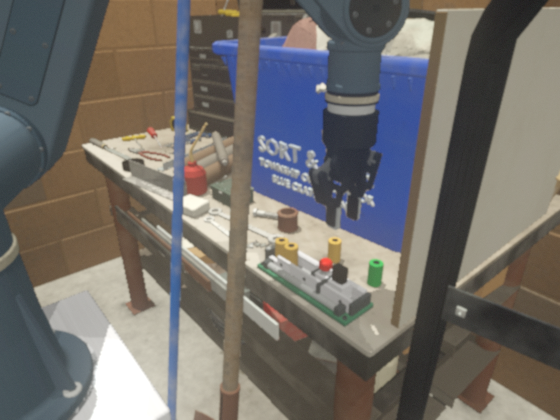

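Run:
```python
from station import manip
from h import *
s=manip.sense();T=s["tcp_pos"];q=s["q"][0];c,sn=np.cos(q),np.sin(q)
Q=[]
for n in("scene","side"):
    d=manip.snapshot(n);P=cloud(d).reshape(-1,3);Q.append(P[~np.isnan(P[:,0])])
Q=np.concatenate(Q)-T
f=Q[:,0]*c+Q[:,1]*sn;l=-Q[:,0]*sn+Q[:,1]*c
for z in np.arange(.02,.5,.04):
    m=(abs(Q[:,2]-z)<.02)&(abs(f)<.12)&(abs(l)<.13)
    if m.sum()>10:print(round(z,2),m.sum(),"f",np.round(np.percentile(f[m],[.5,99.5]),3),"l",np.round(np.percentile(l[m],[.5,99.5]),3))
```

```text
0.02 1790 f [-0.047  0.116] l [-0.085  0.021]
0.06 2928 f [-0.058  0.118] l [-0.085  0.126]
0.1 3291 f [-0.06   0.119] l [-0.085  0.129]
0.14 4140 f [-0.039  0.119] l [-0.085  0.129]
0.18 4400 f [-0.037  0.119] l [-0.085  0.129]
0.22 4602 f [-0.035  0.119] l [-0.085  0.126]
0.26 4490 f [-0.05   0.119] l [-0.085  0.048]
0.3 1424 f [-0.065  0.117] l [-0.083  0.05 ]
```

Emit:
drive_tool(plan=[[0.04,0,0,0,0,0,-0.1],[0,0,0,0,0,-8.5,-0.1],[0,0,0,0,0,-8.5,-0.1],[0,0,0,0,0,-8.5,-0.1],[0,0,0,0,0,-8.5,-0.1],[0,0,0,0,0,-8.5,-0.1],[0,0,0,0,0,-8.5,-0.1],[0,0,0,0,0,-8.5,-0.1],[0,0,0,0,0,-8.5,-0.1],[0,0,0,0,0,-8.5,-0.1]])

```text
t: 12.85
tcp_pos: [0.4621, -0.1083, 0.1587]
tool_rot: [0.103, 0.995, 0.0, -0.001]
force: [0.0, 0.4, 0.8]
finger_gap: 0.453
gripper_force: 0.0
```

Emit:
drive_tool(plan=[[0,0,0,0,0,-8.5,-0.1],[0,0,0,0,0,-3.6,-0.1],[0,0,0,0,-5,0,-0.1],[0,0,0,0,-5,0,-0.1],[0,0,0,0,0,0,-0.1],[0,0,0,0,0,0,-0.1]])

```text
t: 13.45
tcp_pos: [0.4623, -0.1086, 0.1593]
tool_rot: [0.001, 0.996, 0.0, 0.086]
force: [-0.4, -0.8, -0.4]
finger_gap: 0.446
gripper_force: 0.0
```

Run:
```python
from station import manip
from h import *
s=manip.sense();R=Ro.from_quat(s["tool_rot"]).as_matrix()
print(s["t"],np.round(s["q"],3),np.round(s["tcp_pos"],4),s["force"]);print(np.round(R,3))
print("to bush abv in tool axes",np.round(R.T@(np.array([.5482,-.0597,.12])-s["tcp_pos"]),4))
```

```text
13.45 [-0.519  0.428  2.002  0.16   0.567 -2.217] [ 0.4623 -0.1086  0.1593] [-0.44509811 -0.82448933 -0.37509687]
[[-0.985  0.002  0.171]
 [ 0.002  1.     0.   ]
 [-0.171  0.001 -0.985]]
to bush abv in tool axes [-0.0778  0.0491  0.0534]
```

Emit:
drive_tool(plan=[[-0.032,0.0245,0,0,0,0,-0.1],[-0.032,0.0245,0.01,0,0,0,-0.1],[0,0,0.02,0,0,0,-0.1],[0,0,0.02,0,0,0,-0.1],[0,0,0,0,0,0,-0.1],[0,0,0,0,0,0,-0.1]])

```text
t: 14.05
tcp_pos: [0.5349, -0.0595, 0.1213]
tool_rot: [0.0, 0.996, 0.0, 0.087]
force: [-0.5, -0.2, 0.1]
finger_gap: 0.448
gripper_force: 0.0
```

```bash
python3 look.py w5 | egrep "tcp|new"
python3 - <<'E'
from h import *
s=np.load("s.npy",allow_pickle=True).item();R=Ro.from_quat(s["tool_rot"]).as_matrix()
print(np.round(s["q"],3),"to grasp",np.round(R.T@(np.array([.5482,-.0597,.040])-s["tcp_pos"]),4))
E
```

```text
14.05 tcp [ 0.5349 -0.0595  0.1213] yaw 179.97 rot [3.000e-04 9.962e-01 0.000e+00 8.650e-02] F [-0.5 -0.2  0.1] gap 38.1 grip 0.0
new 861 px [284. 226.] mean [ 0.546  -0.0593  0.0452] box [ 0.5348  0.5609 -0.0722 -0.0469] circ [547.9 -59.3] 13.1 z 0.0455
[-0.351  0.559  1.882  0.115  0.541 -2.015] to grasp [ 0.0009 -0.0002  0.0824]
```

View pics/w5.png

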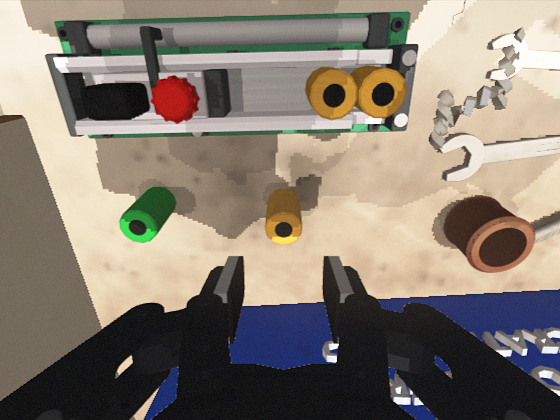

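Emit:
drive_tool(plan=[[0.0005,0,0.03,0,0,0,-0.1],[0,0,0.03,0,0,0,-0.1],[0,0,0.0225,0,0,0,-0.1],[0,0,0,0,0,0,-0.1],[0,0,0,0,0,0,-0.3],[0,0,0,0,0,0,-1],[0,0,0,0,0,0,-1],[0,0,0,0,0,0,-1],[0,0,0,0,0,0,-1]], newtons=35)

```text
t: 15.0
tcp_pos: [0.5488, -0.0599, 0.0416]
tool_rot: [0.0, 0.996, -0.0, 0.088]
force: [-1.1, -0.0, 7.2]
finger_gap: 0.283
gripper_force: 35.1
```

Emit:
drive_tool(plan=[[-0.0034,0,-0.0195,0,0,0,-1],[-0.0068,0,-0.039,0,0,0,-1],[-0.0068,0,-0.039,0,0,0,-1],[-0.0034,0,-0.0195,0,0,0,-1],[0.0282,-0.0167,-0.0049,0,0,0,-1],[0.0282,-0.0167,-0.0049,0,0,0,-1],[0.0282,-0.0167,-0.0049,0,0,0,-1],[0,0,0,0,5,0,-1],[0,0,0,0,5,0,-1],[0,0,0,0,0,0,-1]])

```text
t: 16.0
tcp_pos: [0.4645, -0.1108, 0.1594]
tool_rot: [0.0, 1.0, -0.001, 0.002]
force: [1.1, -0.1, -0.8]
finger_gap: 0.289
gripper_force: 34.9
```

Emit:
drive_tool(plan=[[0,0,0,0,0,8.5,-1],[0,0,0,0,0,8.5,-1],[0,0,0,0,0,8.5,-1],[0,0,0,0,0,8.5,-1],[0,0,0,0,0,8.5,-1],[0,0,0,0,0,8.5,-1],[0,0,0,0,0,8.5,-1],[0,0,0,0,0,8.5,-1],[0,0,0,0,0,8.5,-1],[0,0,0,0,0,8.5,-1]])

```text
t: 17.0
tcp_pos: [0.4614, -0.109, 0.1587]
tool_rot: [0.678, 0.735, 0.001, -0.0]
force: [0.9, -1.3, -1.4]
finger_gap: 0.29
gripper_force: 34.9
```

Emit:
drive_tool(plan=[[0,0,0,0,0,3.6,-1],[0,0,0,0,0,0,-1],[0,0,0,0,0,0,-1]])

```text
t: 17.3
tcp_pos: [0.4616, -0.1093, 0.1588]
tool_rot: [0.698, 0.716, 0.0, -0.0]
force: [0.1, -0.4, -1.4]
finger_gap: 0.288
gripper_force: 34.9
```

```bash
python3 look.py w6
python3 - <<'E'
from h import *
s=np.load("s.npy",allow_pickle=True).item();R=Ro.from_quat(s["tool_rot"]).as_matrix();print(np.round(R,4))
w=np.load("w.npy",allow_pickle=True).item();P=cloud(w,wristT(w,s))
hsv=cv2.cvtColor(w["image"],cv2.COLOR_RGB2HSV);B=cv2.inRange(hsv,(12,90,60),(32,255,255))>0
with np.errstate(all='ignore'):m=B&(P[...,2]>.09)
p=P[m];print(m.sum(),np.round(p.min(0),4),np.round(p.max(0),4))
if len(p):
    t=p[p[:,2]>np.percentile(p[:,2],97)-.004];print("top",np.round(t.mean(0),4),np.round(t.min(0),4),np.round(t.max(0),4))
E
```

```text
17.3 tcp [ 0.4616 -0.1093  0.1588] yaw 91.45 rot [ 6.981e-01  7.160e-01  2.000e-04 -1.000e-04] F [ 0.1 -0.4 -1.4] gap 24.5 grip 34.9
bushes 1842 px [285.  91.] mean [ 0.4605 -0.0192  0.0555] box [ 0.4479  0.4728 -0.0454  0.006 ] circ [460.2 -19.7] 25.7 z 0.0556
knob 81 px [285. 218.] mean [ 0.4631 -0.1077  0.0612] box [ 0.4545  0.4719 -0.1108 -0.1054] circ [ 463.2 -110.5] 8.7 z 0.0614
fol 735 px [285.  48.] mean [0.4598 0.0115 0.037 ] box [0.4361 0.4835 0.006  0.0163] circ [459.9  10.7] 23.9 z 0.0369
fol 626 px [284. 206.] mean [ 0.4623 -0.1048  0.0385] box [ 0.4497  0.4754 -0.12   -0.0951] circ [ 462.4 -107.9] 17.3 z 0.0379
fol 88 px [306. 351.] mean [ 0.4858 -0.2434  0.0403] box [ 0.4794  0.4919 -0.2446 -0.2419] circ [ 485.7 -243.6] 6.3 z 0.0404
[[-2.530e-02  9.997e-01  2.000e-04]
 [ 9.997e-01  2.530e-02  5.000e-04]
 [ 5.000e-04  2.000e-04 -1.000e+00]]
3788 [ 0.4489 -0.1219  0.1202] [ 0.4743 -0.0893  0.1661]
top [ 0.4615 -0.1067  0.163 ] [ 0.4491 -0.121   0.1608] [ 0.4739 -0.0962  0.1661]
```

View pics/w6.png

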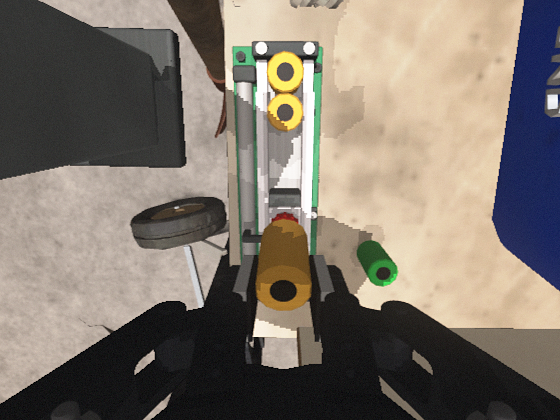

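Emit:
drive_tool(plan=[[0.024,0,0,0,0,8.58,-1],[0,0,0,0,0,8.58,-1],[0,0,0,0,0,8.58,-1],[0,0,0,0,0,8.58,-1],[0,0,0,0,0,8.58,-1],[0,0,0,0,0,8.58,-1],[0,0,0,0,0,8.58,-1],[0,0,0,0,0,8.58,-1],[0,0,0,0,0,8.58,-1],[0,0,0,0,0,8.58,-1]])

```text
t: 18.35
tcp_pos: [0.4615, -0.0855, 0.1589]
tool_rot: [0.999, 0.046, 0.0, -0.0]
force: [0.6, 0.1, -2.1]
finger_gap: 0.286
gripper_force: 34.9
```

Emit:
drive_tool(plan=[[0,0,0,0,0,8.58,-1],[0,0,0,0,0,8.58,-1],[0,0,0,0,0,8.58,-1],[0,0,0,0,0,8.58,-1],[0,0,0,0,0,8.58,-1],[0,0,0,0,0,8.58,-1],[0,0,0,0,0,8.58,-1],[0,0,0,0,0,8.58,-1],[0,0,0,0,0,8.58,-1],[0,0,0,0,0,8.58,-1]])

```text
t: 19.35
tcp_pos: [0.4615, -0.0855, 0.1588]
tool_rot: [0.763, -0.646, 0.0, -0.0]
force: [-0.0, -0.4, -1.8]
finger_gap: 0.289
gripper_force: 34.9
```

Emit:
drive_tool(plan=[[0,0,0,0,0,8.58,-1],[0,0,0,0,-5,0,-1],[0,0,0,0,-5,0,-1],[0,0,0,0,0,0,-1],[0,0,0,0,0,0,-1]])

```text
t: 19.85
tcp_pos: [0.4613, -0.086, 0.1587]
tool_rot: [0.711, -0.697, -0.062, -0.06]
force: [0.0, -0.4, -0.7]
finger_gap: 0.29
gripper_force: 34.9
```

```bash
cat > held.py <<'E'
from h import *
s=np.load("s.npy",allow_pickle=True).item();R=Ro.from_quat(s["tool_rot"]).as_matrix();print(np.round(R,4).tolist(),np.round(s["q"],3))
w=np.load("w.npy",allow_pickle=True).item();P=cloud(w,wristT(w,s))
hsv=cv2.cvtColor(w["image"],cv2.COLOR_RGB2HSV);B=cv2.inRange(hsv,(12,90,60),(32,255,255))>0
with np.errstate(all='ignore'):m=B&(P[...,2]>s["tcp_pos"][2]-.05)&(abs(P[...,1]-s["tcp_pos"][1])<.03)&(abs(P[...,0]-s["tcp_pos"][0])<.03)
p=P[m];print(m.sum(),np.round(p.min(0),4),np.round(p.max(0),4))
t=p[p[:,2]>s["tcp_pos"][2]-.0005];A=np.c_[t[:,:2]-t[:,:2].mean(0),np.ones(len(t))]
for _ in range(5):
    k=np.linalg.lstsq(A,t[:,2],rcond=None)[0];r=abs(A@k-t[:,2]);g=r<.0015;t,A=t[g],A[g]
print("top plane slope deg",np.round(np.degrees(k[:2]),1),"z",k[2].round(4),"x",t[:,0].min().round(4),t[:,0].max().round(4),"y",t[:,1].min().round(4),t[:,1].max().round(4),len(t))
E
python3 look.py w7; python3 held.py
```

```text
19.85 tcp [ 0.4613 -0.086   0.1587] yaw -88.87 rot [ 0.7113 -0.6975 -0.0619 -0.0604] F [ 0.  -0.4 -0.7] gap 24.7 grip 34.9
knob 825 px [282. 156.] mean [ 0.4623 -0.1183  0.0637] box [ 0.4506  0.474  -0.1289 -0.1054] circ [ 462.3 -117.2] 11.8 z 0.0642
lug 1025 px [282. 108.] mean [ 0.4631 -0.1499  0.0681] box [ 0.4551  0.4711 -0.1611 -0.1372] circ [ 463. -149.] 13.1 z 0.0684
fol 1207 px [282. 107.] mean [ 0.4632 -0.1459  0.0406] box [ 0.4494  0.4762 -0.1669 -0.1124] circ [ 463.1 -139.7] 29.7 z 0.0407
[[0.0193, -0.9998, -0.0038], [-0.9848, -0.0197, 0.1723], [-0.1724, 0.0004, -0.985]] [-0.516  0.482  1.875  0.193  0.883  2.476]
3830 [ 0.448  -0.1003  0.1185] [ 0.4733 -0.074   0.1659]
top plane slope deg [-1.   1.4] z 0.1627 x 0.4486 0.4733 y -0.1002 -0.0744 1587
```

Emit:
drive_tool(plan=[[-0.019,-0.001,0.0033,0,0,0,-1],[0.0043,0,0.0246,0,0,0,-1],[0.0043,0,0.0246,0,0,0,-1],[0.0043,0,0.0246,0,0,0,-1],[0,0,0,0,0,0,-1],[0,0,0,0,0,0,-1]])

```text
t: 20.5
tcp_pos: [0.4619, -0.0655, 0.0841]
tool_rot: [0.712, -0.697, -0.063, -0.061]
force: [0.1, 0.9, -1.6]
finger_gap: 0.287
gripper_force: 34.8
```

```bash
python3 look.py w8; python3 held.py
```

```text
20.5 tcp [ 0.4619 -0.0655  0.0841] yaw -88.77 rot [ 0.7119 -0.6968 -0.0627 -0.0607] F [ 0.1  0.9 -1.6] gap 24.4 grip 34.8
bushes 562 px [284. 234.] mean [ 0.4613 -0.0766  0.0567] box [ 0.4489  0.474  -0.0796 -0.0666] circ [461.4 -68.5] 12.7 z 0.0569
bushes 1025 px [284. 325.] mean [ 0.4599 -0.011   0.0553] box [ 0.4473  0.4723 -0.0275  0.005 ] circ [458.9 -12.2] 17.5 z 0.0557
knob 1898 px [284. 158.] mean [ 0.4625 -0.1186  0.0638] box [ 0.4511  0.4739 -0.1289 -0.1053] circ [ 462.5 -117.2] 11.9 z 0.0642
lug 2698 px [283.  82.] mean [ 0.4633 -0.1498  0.0682] box [ 0.4552  0.4716 -0.1611 -0.137 ] circ [ 462.9 -149.1] 13.1 z 0.0683
fol 2568 px [283.  82.] mean [ 0.4632 -0.1467  0.0406] box [ 0.4422  0.4762 -0.1674 -0.1144] circ [ 462.5 -140.7] 29.1 z 0.0406
fol 95 px [259. 329.] mean [0.4767 0.0109 0.0375] box [0.4738 0.4802 0.0064 0.0166] circ [477.   11.2] 5.8 z 0.0375
fol 86 px [309. 329.] mean [0.4421 0.0103 0.0374] box [0.4389 0.4452 0.0053 0.0155] circ [441.7  10.7] 5.4 z 0.0375
[[0.0211, -0.9998, -0.0048], [-0.9846, -0.0216, 0.1738], [-0.1738, 0.001, -0.9848]] [-0.477  0.622  1.934  0.243  0.685  2.447]
3811 [ 0.4486 -0.0798  0.0441] [ 0.474  -0.0539  0.0912]
top plane slope deg [-0.7  1.2] z 0.0881 x 0.4492 0.4739 y -0.0795 -0.0539 1576
```

View pics/w8.png

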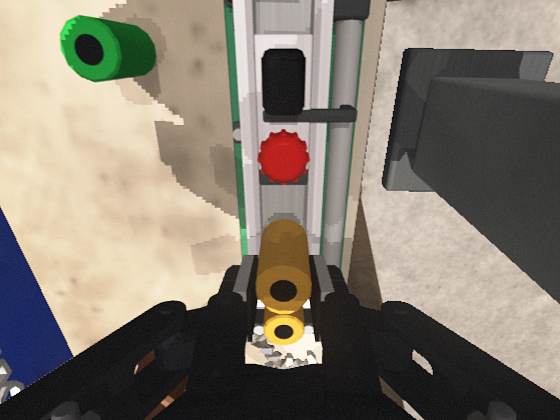

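Emit:
drive_tool(plan=[[0.0014,0,0.0079,0,0,0,-1],[0.0014,0,0.0079,0,0,0,-1],[0.0014,0,0.0079,0,0,0,-1],[0.0007,0,0.004,0,0,0,-1],[0.0005,0,0.003,0,0,0,-1],[0,0,0,0,0,0,-1],[0,0,0,0,0,0,-1]])

```text
t: 21.25
tcp_pos: [0.4622, -0.0663, 0.0528]
tool_rot: [0.711, -0.697, -0.062, -0.061]
force: [-0.4, 0.4, -1.5]
finger_gap: 0.289
gripper_force: 35.1
```

```bash
python3 look.py w9; python3 held.py
```

```text
21.25 tcp [ 0.4622 -0.0663  0.0528] yaw -88.84 rot [ 0.7115 -0.6973 -0.0623 -0.061 ] F [-0.4  0.4 -1.5] gap 24.6 grip 35.1
bushes 2015 px [283. 283.] mean [ 0.4619 -0.0702  0.0561] box [ 0.4495  0.4742 -0.0805 -0.0548] circ [463. -67.] 14.2 z 0.0567
bushes 1872 px [285. 341.] mean [ 0.4604 -0.0327  0.0548] box [ 0.448   0.4732 -0.0465 -0.0108] circ [460.6 -26.8] 19.7 z 0.0554
knob 2903 px [285. 185.] mean [ 0.4624 -0.1191  0.0637] box [ 0.4508  0.4741 -0.1293 -0.1058] circ [ 462.3 -117.4] 11.9 z 0.0642
lug 4475 px [284.  91.] mean [ 0.4632 -0.1501  0.0682] box [ 0.4548  0.4717 -0.1612 -0.1373] circ [ 463.1 -149.1] 13.0 z 0.0683
lug 256 px [252. 294.] mean [ 0.4744 -0.074   0.068 ] box [ 0.4739  0.476  -0.0815 -0.0599] circ [474.2 -70.7] 10.8 z 0.0682
lug 261 px [315. 297.] mean [ 0.4494 -0.073   0.0682] box [ 0.4483  0.4498 -0.0825 -0.0583] circ [449.5 -70.4] 12.1 z 0.0685
lug 158 px [340. 286.] mean [ 0.4392 -0.0762  0.0648] box [ 0.4363  0.4434 -0.0821 -0.0746] circ [440.3 -78.4] 4.8 z 0.0649
lug 149 px [227. 286.] mean [ 0.485  -0.0751  0.0647] box [ 0.4821  0.4878 -0.0765 -0.0738
[... 470 characters left out ...]
 0.476   0.4804 -0.0764 -0.075 ] circ [478.2 -75.5] 2.2 z 0.0435
fol 33 px [318. 256.] mean [ 0.4456 -0.0762  0.0434] box [ 0.4432  0.4482 -0.0767 -0.0756] circ [445.7 -76.3] 2.5 z 0.0434
fol 94 px [266. 312.] mean [ 0.4704 -0.0397  0.0417] box [ 0.466   0.4733 -0.0444 -0.033 ] circ [469.7 -38.7] 6.7 z 0.0422
fol 103 px [304. 311.] mean [ 0.4507 -0.0403  0.0416] box [ 0.4477  0.4554 -0.0445 -0.0356] circ [451.6 -39.8] 5.7 z 0.0423
[[0.0199, -0.9998, -0.0037], [-0.9846, -0.0202, 0.1737], [-0.1737, 0.0001, -0.9848]] [-0.479  0.687  1.945  0.269  0.611  2.414]
5239 [ 0.4481 -0.0876  0.0101] [ 0.4749 -0.0363  0.112 ]
top plane slope deg [-0.5 -2.3] z 0.0565 x 0.4486 0.4742 y -0.0805 -0.0363 2101
```

Emit:
drive_tool(plan=[[0.0002,0,0.001,0,0,0,-1],[0,0,0,0,0,0,-1],[0,0,0,0,0,0,-0.35],[0,0,0,0,0,0,-0.2],[0,0,0,0,0,0,-0.1],[0,0,0,0,0,0,-0.1],[0,0,-0.02,0,0,0,-0.1],[0,0,-0.04,0,0,0,-0.1],[0,0,-0.02,0,0,0,-0.1],[0,0,0,0,0,0,-0.1]])

```text
t: 22.3
tcp_pos: [0.4642, -0.0814, 0.133]
tool_rot: [0.712, -0.697, -0.059, -0.062]
force: [0.7, 0.4, -0.2]
finger_gap: 0.449
gripper_force: 0.0
```

Emit:
drive_tool(plan=[[0,0,0,0,5,0,-0.1],[0,0,0,0,5,0,-0.1],[0.022,0,0,0,0,0,-0.1],[0,0,0,0,0,0,-0.1],[0,0,0,0,0,0,-0.1]])

```text
t: 22.8
tcp_pos: [0.4624, -0.1018, 0.1299]
tool_rot: [0.714, -0.7, -0.001, 0.0]
force: [-0.7, 0.4, 0.3]
finger_gap: 0.449
gripper_force: 0.0
```

```bash
python3 look.py w10;python3 -c "
import numpy as np;from h import *
s=np.load('s.npy',allow_pickle=True).item();print(np.round(s['q'],3),np.round(Ro.from_quat(s['tool_rot']).as_matrix(),4).tolist())"
```

```text
22.8 tcp [ 0.4624 -0.1018  0.1299] yaw -88.9 rot [ 7.139e-01 -7.003e-01 -1.000e-03  1.000e-04] F [-0.7  0.4  0.3] gap 38.2 grip 0.0
bushes 814 px [283. 274.] mean [ 0.4612 -0.0688  0.0553] box [ 0.4492  0.4737 -0.0805 -0.0541] circ [461.2 -67.2] 13.3 z 0.0556
bushes 1418 px [284. 330.] mean [ 0.46   -0.0226  0.0553] box [ 0.4471  0.4728 -0.0459  0.005 ] circ [461.3 -20.4] 25.5 z 0.0557
knob 902 px [283. 210.] mean [ 0.4623 -0.1183  0.0638] box [ 0.4514  0.474  -0.1289 -0.1058] circ [ 462.3 -117.1] 11.8 z 0.0641
lug 1034 px [283. 161.] mean [ 0.4631 -0.1498  0.0682] box [ 0.4549  0.4715 -0.1612 -0.1376] circ [ 463.  -149.1] 13.0 z 0.0684
fol 1243 px [283. 162.] mean [ 0.4632 -0.1454  0.0406] box [ 0.4494  0.476  -0.1672 -0.1134] circ [ 462.1 -140. ] 29.5 z 0.0406
fol 35 px [269. 226.] mean [ 0.4726 -0.0986  0.0369] box [ 0.4701  0.4745 -0.1017 -0.0959] circ [472.3 -98.8] 3.2 z 0.0368
fol 150 px [284. 255.] mean [ 0.4607 -0.0774  0.0406] box [ 0.4485  0.4728 -0.0801 -0.0696] circ [460.6 -70.6] 12.2 z 0.0408
fol 169 px [284. 296.] mean [ 0.4602 -0.0424  0.041 ] box [ 0.4475  0.4727 -0.0456 -0.0348] circ [460.1 -35. ] 12.6 z 0.0412
fol 115 px [262. 351.] mean [0.4773 0.0114 0.0373] box [0.4715 0.4825 0.0066 0.0166] circ [477.   12.1] 6.7 z 0.0374
fol 116 px [306. 351.] mean [0.441  0.0106 0.0373] box [0.4355 0.4473 0.0057 0.0155] circ [441.6  10.4] 7.3 z 0.0373
[-4.540e-01  5.210e-01  1.912e+00  1.000e-03  7.100e-01  2.668e+00] [[0.0193, -0.9998, -0.0015], [-0.9998, -0.0193, 0.0012], [-0.0013, 0.0015, -1.0]]
```

View pics/w10.png

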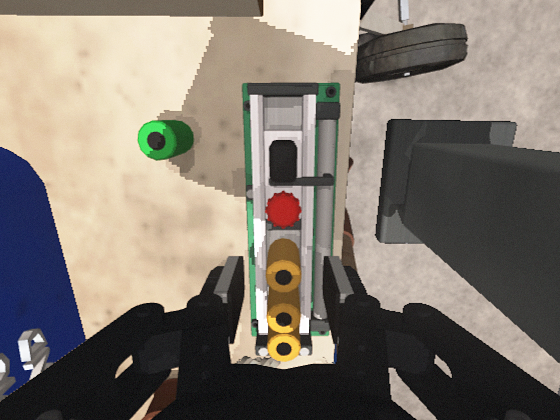

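Emit:
drive_tool(plan=[[0.0152,0,0,0,0,0,-0.34],[0,0,0.025,0,0,0,-0.34],[0,0,0.025,0,0,0,-0.34],[0,0,0.017,0,0,0,-0.34],[0,0,0,0,0,0,-0.34],[0,0,0,0,0,0,-0.34]])

```text
t: 23.45
tcp_pos: [0.4632, -0.1179, 0.0635]
tool_rot: [0.714, -0.7, -0.0, 0.0]
force: [0.9, -0.1, 0.2]
finger_gap: 0.332
gripper_force: 0.0
```

```bash
python3 look.py w11 | egrep "tcp|knob|lug|bush"
```

```text
23.45 tcp [ 0.4632 -0.1179  0.0635] yaw -88.87 rot [ 7.140e-01 -7.001e-01 -3.000e-04  1.000e-04] F [ 0.9 -0.1  0.2] gap 28.2 grip 0.0
bushes 957 px [284. 352.] mean [ 0.4615 -0.0746  0.0548] box [ 0.4489  0.4742 -0.0808 -0.0658] circ [461.6 -68.5] 12.7 z 0.0554
knob 1746 px [284. 283.] mean [ 0.4625 -0.1194  0.0636] box [ 0.451   0.474  -0.1293 -0.1049] circ [ 462.2 -117.1] 12.2 z 0.0641
lug 2149 px [284. 219.] mean [ 0.4633 -0.1509  0.0679] box [ 0.4544  0.4716 -0.1615 -0.1383] circ [ 463.1 -149.5] 13.0 z 0.0683
lug 204 px [251. 282.] mean [ 0.4771 -0.1218  0.0678] box [ 0.4766  0.4786 -0.1293 -0.1092] circ [ 477.4 -119.3] 10.1 z 0.0679
lug 209 px [316. 284.] mean [ 0.4485 -0.1211  0.0677] box [ 0.4476  0.4489 -0.1299 -0.1078] circ [ 448.2 -118.8] 11.1 z 0.068
lug 197 px [226. 276.] mean [ 0.4878 -0.1246  0.068 ] box [ 0.4852  0.4906 -0.1253 -0.1237] circ [ 487.9 -124.5] 2.7 z 0.0678
lug 191 px [341. 276.] mean [ 0.4382 -0.1256  0.068 ] box [ 0.4354  0.4423 -0.1293 -0.1248] circ [ 438.8 -127.4] 3.9 z 0.068
```

Emit:
drive_tool(plan=[[-0.0013,0.0005,0,0,0,0,-0.34],[0,0,0,0,0,0,-0.6],[0,0,0,0,0,0,-1],[0,0,0,0,0,0,-1],[0,0,0,0,0,0,-1],[0,0,0,0,0,0,-1]], newtons=45)

```text
t: 24.1
tcp_pos: [0.4628, -0.1162, 0.0647]
tool_rot: [0.714, -0.7, 0.001, -0.0]
force: [-1.2, -0.8, 5.9]
finger_gap: 0.229
gripper_force: 43.9
```

Emit:
drive_tool(plan=[[0.0005,0,-0.0003,0,0,0,-1],[0.0005,0,-0.0003,0,0,0,-1],[0.0005,0,-0.0004,0,0,0,-1],[0,0,0,0,0,0,-1]])

```text
t: 24.5
tcp_pos: [0.4627, -0.1167, 0.0648]
tool_rot: [0.714, -0.7, -0.0, -0.0]
force: [1.4, 5.4, 3.3]
finger_gap: 0.235
gripper_force: 44.2
```

Emit:
drive_tool(plan=[[0.0005,0,-0.0005,0,0,0,-1],[0.0005,0,-0.0005,0,0,0,-1],[0,0,0,0,0,0,-1]])

```text
t: 24.8
tcp_pos: [0.4626, -0.117, 0.0649]
tool_rot: [0.714, -0.7, -0.001, -0.001]
force: [3.3, 8.7, -4.2]
finger_gap: 0.23
gripper_force: 44.3
```

```bash
python3 kn.py; python3 look.py w12 | egrep "lug"
```

```text
t 24.8 tcp [ 0.4626 -0.117   0.0649] F [ 3.3  8.7 -4.2] grip 44.3 gap 19.6 | knob n 1902 z90 [0.0641 0.065  0.0656] xy [ 0.4625 -0.1213] knob-tcp y -0.0043
lug 2109 px [283. 215.] mean [ 0.4632 -0.1512  0.068 ] box [ 0.4546  0.4716 -0.1618 -0.1382] circ [ 463.2 -150. ] 12.8 z 0.0683
lug 135 px [260. 278.] mean [ 0.4726 -0.1228  0.0688] box [ 0.4719  0.474  -0.1287 -0.1083] circ [ 472.8 -118.5] 10.2 z 0.0693
lug 161 px [306. 282.] mean [ 0.4522 -0.1207  0.068 ] box [ 0.4511  0.4526 -0.129  -0.1062] circ [ 452.2 -117.6] 11.4 z 0.0685
lug 197 px [236. 275.] mean [ 0.483  -0.1238  0.0681] box [ 0.4802  0.4859 -0.1249 -0.1229] circ [ 483.1 -123.5] 2.8 z 0.0684
lug 202 px [330. 275.] mean [ 0.442  -0.1246  0.068 ] box [ 0.4389  0.4459 -0.1286 -0.1234] circ [ 442.4 -126. ] 4.4 z 0.0681
```

Emit:
drive_tool(plan=[[0,0,-0.001,0,0,0,-1],[0,0,-0.0012,0,0,0,-1],[0,0,-0.0012,0,0,0,-1],[0,0,-0.0012,0,0,0,-1],[0,0,-0.0012,0,0,0,-1],[0,0,-0.0012,0,0,0,-1],[0,0,-0.0012,0,0,0,-1],[0,0,-0.0012,0,0,0,-1],[0,0,-0.0012,0,0,0,-1],[0,0,0,0,0,0,-1]])

```text
t: 25.9
tcp_pos: [0.4626, -0.1163, 0.0754]
tool_rot: [0.714, -0.7, -0.002, -0.001]
force: [4.3, 9.9, -5.9]
finger_gap: 0.228
gripper_force: 44.2
```

```bash
python3 kn.py; python3 look.py w13 | egrep "lug 2|lug 1"
```

```text
t 25.9 tcp [ 0.4626 -0.1163  0.0754] F [ 4.3  9.9 -5.9] grip 44.2 gap 19.4 | knob n 1895 z90 [0.0746 0.0754 0.0759] xy [ 0.4624 -0.1204] knob-tcp y -0.0041
lug 1844 px [283. 209.] mean [ 0.4632 -0.1502  0.068 ] box [ 0.4544  0.4717 -0.161  -0.1373] circ [ 463.1 -149.1] 12.9 z 0.0684
```

Emit:
drive_tool(plan=[[-0.001,-0.0003,0,0,0,0,-1],[-0.001,0,0,0,0,0,-1],[-0.0012,0,0,0,0,0,-1],[-0.0012,0,0,0,0,0,-1],[-0.0012,0,0,0,0,0,-1],[-0.0012,0,0,0,0,0,-1],[-0.0012,0,0,0,0,0,-1],[-0.0012,0,0,0,0,0,-1],[-0.0012,0,0,0,0,0,-1],[-0.0012,0,0,0,0,0,-1]])

```text
t: 27.0
tcp_pos: [0.4624, -0.1048, 0.0752]
tool_rot: [0.714, -0.7, -0.002, -0.001]
force: [3.5, 8.9, -5.7]
finger_gap: 0.232
gripper_force: 44.2
```

```bash
python3 kn.py; python3 look.py w14 | egrep "bush|lug 2|lug 1"
```

```text
t 27.0 tcp [ 0.4624 -0.1048  0.0752] F [ 3.5  8.9 -5.7] grip 44.2 gap 19.7 | knob n 1892 z90 [0.0744 0.0752 0.0758] xy [ 0.4622 -0.109 ] knob-tcp y -0.0042
bushes 1328 px [283. 324.] mean [ 0.4612 -0.0696  0.0552] box [ 0.4486  0.4741 -0.0803 -0.0543] circ [461.1 -67.2] 13.2 z 0.0556
bushes 377 px [284. 362.] mean [ 0.4606 -0.0435  0.0537] box [ 0.4498  0.4714 -0.0463 -0.0389] circ [460.6 -39.4] 10.8 z 0.0541
lug 1843 px [283. 209.] mean [ 0.4629 -0.1385  0.0679] box [ 0.4542  0.4714 -0.1493 -0.126 ] circ [ 462.8 -137.6] 12.7 z 0.0683
```

Emit:
drive_tool(plan=[[-0.001,0,0,0,0,0,-1],[-0.001,0,0,0,0,0,-1],[-0.001,0,0,0,0,0,-1],[-0.001,0,0,0,0,0,-1],[-0.001,0,0,0,0,0,-1],[-0.001,0,0,0,0,0,-1],[-0.001,0,0,0,0,0,-1],[-0.001,0,0,0,0,0,-1],[-0.001,0,0,0,0,0,-1],[-0.0005,0,0,0,0,0,-1]])

```text
t: 28.1
tcp_pos: [0.4622, -0.0957, 0.0752]
tool_rot: [0.714, -0.7, -0.002, -0.001]
force: [2.0, 7.7, -6.8]
finger_gap: 0.234
gripper_force: 44.2
```

```bash
python3 kn.py; python3 look.py w15 | egrep "bush|lug 2|lug 1"
```

```text
t 28.1 tcp [ 0.4622 -0.0957  0.0752] F [ 2.   7.7 -6.8] grip 44.2 gap 19.9 | knob n 1893 z90 [0.0744 0.0752 0.0758] xy [ 0.462  -0.0999] knob-tcp y -0.0042
bushes 2057 px [284. 333.] mean [ 0.4608 -0.0548  0.0551] box [ 0.4481  0.4734 -0.0742 -0.0331] circ [461.5 -52.6] 22.0 z 0.0555
lug 1837 px [283. 209.] mean [ 0.4628 -0.1296  0.068 ] box [ 0.454   0.471  -0.1404 -0.117 ] circ [ 462.9 -128.7] 12.8 z 0.0683
```

Emit:
drive_tool(plan=[[-0.0005,0,0,0,0,0,-1],[-0.0005,0,0,0,0,0,-1],[-0.0005,0,0,0,0,0,-1],[-0.0005,0,0,0,0,0,-1],[-0.0005,0,0,0,0,0,-1],[-0.0005,0,0,0,0,0,-1]])

```text
t: 28.8
tcp_pos: [0.4621, -0.0929, 0.0753]
tool_rot: [0.714, -0.7, -0.001, -0.0]
force: [1.3, 6.2, -5.6]
finger_gap: 0.23
gripper_force: 44.2
```

```bash
python3 kn.py; python3 look.py w16 | egrep "bush|lug 2|lug 1"
```

```text
t 28.8 tcp [ 0.4621 -0.0929  0.0753] F [ 1.3  6.2 -5.6] grip 44.2 gap 19.5 | knob n 1889 z90 [0.0744 0.0753 0.0758] xy [ 0.4619 -0.0974] knob-tcp y -0.0044
bushes 2102 px [283. 333.] mean [ 0.4608 -0.0525  0.0552] box [ 0.4481  0.4733 -0.0716 -0.0298] circ [461.1 -49.9] 21.8 z 0.0555
lug 1839 px [283. 209.] mean [ 0.4627 -0.1271  0.068 ] box [ 0.454   0.4709 -0.1378 -0.1145] circ [ 462.6 -126.2] 12.7 z 0.0683
```

Emit:
drive_tool(plan=[[-0.0004,0,0,0,0,0,-1],[-0.0004,0,0,0,0,0,-1],[-0.0004,0,0,0,0,0,-1],[0,0,0,0,0,0,-1]])

```text
t: 29.3
tcp_pos: [0.4622, -0.0928, 0.0758]
tool_rot: [0.714, -0.7, -0.001, 0.0]
force: [1.8, 4.2, -5.9]
finger_gap: 0.236
gripper_force: 44.2
```

```bash
python3 kn.py; python3 look.py w17 | egrep "bush|lug 2|lug 1"
```

```text
t 29.3 tcp [ 0.4622 -0.0928  0.0758] F [ 1.8  4.2 -5.9] grip 44.2 gap 20.1 | knob n 1886 z90 [0.075  0.0758 0.0764] xy [ 0.462  -0.0973] knob-tcp y -0.0045
bushes 2104 px [284. 332.] mean [ 0.4608 -0.0521  0.0552] box [ 0.4482  0.4734 -0.0716 -0.0293] circ [460.8 -49.7] 22.1 z 0.0556
lug 1832 px [283. 208.] mean [ 0.4627 -0.127   0.068 ] box [ 0.4541  0.4709 -0.1377 -0.1145] circ [ 462.7 -125.9] 12.8 z 0.0683
```

Emit:
drive_tool(plan=[[-0.0004,0,0,0,0,0,-1],[-0.0004,0,0,0,0,0,-1],[-0.0004,0,0,0,0,0,-1],[0,0,0,0,0,0,-1]])

```text
t: 29.8
tcp_pos: [0.4623, -0.0924, 0.0762]
tool_rot: [0.714, -0.7, -0.0, 0.0]
force: [0.2, 1.3, -6.3]
finger_gap: 0.233
gripper_force: 44.2
```

Almost all the load is on the bushes now. I'll lower the knob so the pin rests on the floor.

Emit:
drive_tool(plan=[[-0.0003,0,0.0007,0,0,0,-1],[0,0,0.0007,0,0,0,-1],[0,0,0.0007,0,0,0,-1],[0,0,0.0007,0,0,0,-1],[0,0,0,0,0,0,-1]])

```text
t: 30.3
tcp_pos: [0.4624, -0.0921, 0.0733]
tool_rot: [0.714, -0.7, -0.0, 0.0]
force: [-2.8, -2.7, -5.8]
finger_gap: 0.229
gripper_force: 44.3
```

```bash
python3 kn.py; python3 look.py w18 | egrep "bush|lug 2|lug 1"
```

```text
t 30.3 tcp [ 0.4624 -0.0921  0.0733] F [-2.8 -2.7 -5.8] grip 44.3 gap 19.4 | knob n 1895 z90 [0.0725 0.0733 0.0739] xy [ 0.462 -0.097] knob-tcp y -0.0049
bushes 2133 px [284. 333.] mean [ 0.4608 -0.053   0.0552] box [ 0.448   0.4735 -0.0717 -0.0308] circ [461.  -50.4] 21.3 z 0.0555
lug 1891 px [283. 209.] mean [ 0.4626 -0.1267  0.068 ] box [ 0.4539  0.471  -0.1375 -0.114 ] circ [ 462.5 -125.9] 12.6 z 0.0683
```

Emit:
drive_tool(plan=[[0.0004,0.0003,0.0005,0,0,0,-1],[0,0,0.0005,0,0,0,-1],[0,0,0,0,0,0,-1],[0,0,0,0,0,0,-1]])

```text
t: 30.8
tcp_pos: [0.4623, -0.0921, 0.0726]
tool_rot: [0.714, -0.7, 0.0, -0.0]
force: [-1.9, -2.3, -3.5]
finger_gap: 0.23
gripper_force: 44.5
```

```bash
python3 kn.py
```

```text
t 30.8 tcp [ 0.4623 -0.0921  0.0726] F [-1.9 -2.3 -3.5] grip 44.5 gap 19.6 | knob n 1900 z90 [0.0717 0.0726 0.0731] xy [ 0.462 -0.097] knob-tcp y -0.0049
```

Emit:
drive_tool(plan=[[0.0002,0.0002,0.0005,0,0,0,-1],[0,0,0,0,0,0,-1],[0,0,0,0,0,0,-0.5],[0,0,0,0,0,0,-0.34],[0,0,0,0,0,0,-0.25],[0,0,0,0,0,0,-0.25],[0,0,-0.02,0,0,0,-0.25],[0,0,-0.04,0,0,0,-0.25],[0,0,-0.03,0,0,0,-0.25],[0.03,0,0,0,0,0,-0.25]])

```text
t: 31.85
tcp_pos: [0.464, -0.121, 0.1654]
tool_rot: [0.716, -0.698, 0.003, -0.001]
force: [1.5, -0.0, -0.9]
finger_gap: 0.375
gripper_force: 0.0
```

```bash
python3 look.py w19
```

```text
31.85 tcp [ 0.464  -0.121   0.1654] yaw -88.61 rot [ 0.7156 -0.6985  0.0027 -0.0013] F [ 1.5 -0.  -0.9] gap 31.8 grip 0.0
bushes 1815 px [285. 309.] mean [ 0.4605 -0.0369  0.0555] box [ 0.4474  0.4731 -0.0714  0.0023] circ [461.  -34.6] 36.9 z 0.0558
knob 630 px [285. 252.] mean [ 0.4618 -0.0968  0.0703] box [ 0.4503  0.4732 -0.1051 -0.0865] circ [461.7 -93.8] 11.5 z 0.0717
lug 39 px [265.  34.] mean [ 0.4788 -0.2452  0.068 ] box [ 0.4783  0.4803 -0.2497 -0.2428] circ [ 479.1 -246.2] 3.5 z 0.0692
lug 460 px [286. 208.] mean [ 0.4627 -0.1306  0.0677] box [ 0.4547  0.4706 -0.1373 -0.1217] circ [ 463.  -129.1] 10.5 z 0.0682
fol 44 px [257.  46.] mean [ 0.4863 -0.2431  0.0403] box [ 0.4804  0.4918 -0.2435 -0.2427] circ [ 486.1 -243.1] 5.7 z 0.0401
fol 1059 px [290. 213.] mean [ 0.4589 -0.1188  0.0408] box [ 0.4322  0.4755 -0.1435 -0.0863] circ [ 461.8 -114.6] 30.8 z 0.0408
fol 32 px [276. 270.] mean [ 0.4693 -0.067   0.0412] box [ 0.4632  0.4729 -0.0706 -0.0618] circ [468.1 -66.1] 6.5 z 0.0417
fol 32 px [295. 270.] mean [ 0.4526 -0.0673  0.0411] box [ 0.4488  0.4589 -0.0708 -0.0619] circ [453.9 -66. ] 6.5 z 0.0415
fol 96 px [267. 342.] mean [0.4771 0.0113 0.0372] box [0.4708 0.4824 0.0062 0.0166] circ [476.5  11.6] 7.0 z 0.0371
fol 94 px [304. 342.] mean [0.4411 0.0105 0.0372] box [0.4354 0.4477 0.0055 0.0158] circ [442.2  10.8] 7.3 z 0.0371
```

View pics/w19.png

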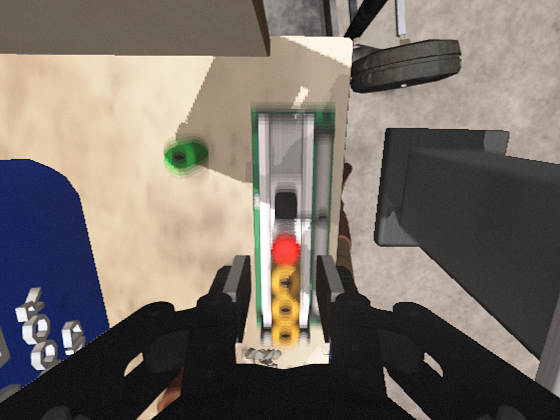

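The view shows the three bushes in a row at (285,285–340) against the gate. The follower is behind them and its knob is up at 72 mm, so the pin is riding on the floor.

Emit:
drive_tool(plan=[[0,0,0,0,0,0,-0.25],[0,0,0,0,0,0,-0.25],[0,0,0,0,0,0,-0.25]])

```text
t: 32.2
tcp_pos: [0.4619, -0.1215, 0.1613]
tool_rot: [0.714, -0.7, -0.001, 0.0]
force: [-0.4, -0.2, -0.1]
finger_gap: 0.374
gripper_force: 0.0
```

```bash
python3 look.py w20 | egrep "tcp|bush|knob|lug"; python3 -c "
from station import manip
print(manip.sign_off())"
```

```text
32.2 tcp [ 0.4619 -0.1215  0.1613] yaw -88.82 rot [ 7.144e-01 -6.998e-01 -1.100e-03  2.000e-04] F [-0.4 -0.2 -0.1] gap 31.8 grip 0.0
bushes 1660 px [282. 313.] mean [ 0.4604 -0.0357  0.0554] box [ 0.4468  0.4737 -0.0715  0.0051] circ [461.3 -33.2] 38.3 z 0.0557
knob 737 px [282. 255.] mean [ 0.4619 -0.0956  0.0703] box [ 0.4503  0.4734 -0.1052 -0.0819] circ [461.7 -93.3] 11.9 z 0.0715
lug 34 px [259.  33.] mean [ 0.4789 -0.2448  0.0686] box [ 0.4784  0.4802 -0.2494 -0.2429] circ [ 479.  -246.2] 3.3 z 0.0673
lug 679 px [282. 214.] mean [ 0.4627 -0.1269  0.068 ] box [ 0.4547  0.4707 -0.1375 -0.1148] circ [ 462.5 -126. ] 12.5 z 0.0684
the job is handed in; nothing more can be done
None
```

The job is done and handed in at about 32 s: the new bush is in the track, the follower's spring holds all three bushes against the gate, and the gripper is clear of everything.

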